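# Load the bench shaker

### The job

Push the red ejector paddle fully forward so that the yellow deck plate slides out of its dock. Lower the plate over the shaker's two locating pins until it lies flush on the shaker's top, then lift every blue tube carrier off its peg and stand it in a well of the plate, one to a well, upright and all the way down. When all are in, press the green start button fully down and let it go; leave the bottle, the tip box and the jar where they are.

Things in the scene. Friction and masses are not known exactly. Their poses are not given: they have to be found in the camera images.
- shaker: fixed bench shaker, white, aluminium top 45 mm above the table, spanning x -185 to +115, y -110 to +110 mm. Two upright steel locating pins, 12 mm diameter, at (0, -85) and (0, +85) mm stand 30 mm above the top (last 10 mm taper to 5 mm). Black control strip with green button at the -x end. Origin: on the table midway between the pins; z up
- seat (a point): point on the shaker's top midway between the pins, 45 mm above the table, axes as the shaker's; where the deck plate's origin comes to lie
- deck: loose yellow deck plate 160 (x) x 200 (y) x 18 mm, 0.44-0.72 kg: four square through wells (46 mm, at x +-45, y +-50 mm), two 15 mm pin holes at (0, +-85) mm, in the middle a black grip rib 20 (x) x 60 (y) mm, z 18 to 54 mm. Fits either way round (half turn). Starts flat on the table in the dock. Origin: centre of underside, z up
- dock: fixed grey plate dock on the table: side walls at y +-86 to +-94 mm and a roof (z 26 to 32 mm, in two halves with a 60 mm slot between) hold the deck plate's last 45 mm, x 55 to 100 mm, down. At the start the deck lies in it with its middle at the dock's origin and its y axis along the dock's x; pushed out, it slides 60 mm to -x and is clear of the roof. Origin on the table, z up
- eject (a joint): travel of the spring ejector, 0 = back, 0.06 m = fully pushed (towards the dock's -x); its spring (1.5 to 5 N) brings it back when let go
- paddle (a point): middle of the rear (+x) face of the red ejector paddle, 131 mm from the dock's origin along its x when back and 55 mm above the table; the paddle is 12 (x) x 40 (y) mm and its top is 68 mm above the table; push it from behind towards the dock's -x, with the fingers behind it from above
- carousel: fixed drip stand: foot 124 mm wide, column, hub 68 mm wide, four steel pegs pointing along +x, +y, -x, -y: 10 mm wide, 8 high, upper face 145 mm above the table (only the lips are higher), reaching 110 mm from the axis; the last 6 mm is a red lip 12 mm above the peg. Carriers hang 85 mm from the axis. Origin: on the table, on the axis
- carrier0: tube carrier, may be absent, 0.15-0.31 kg: blue block 40x40x50 mm (lowest 6 mm 35x35), orange caps; side bars at y +-18 mm (outer faces 42 apart), z 50 to 92 mm, carry a white grip tab 14 (x) x 42 (y) mm, z 92 to 128: grip it from above across the 42 mm. The window between the bars (30 wide, 42 high, open along x) hangs on a peg running along the carrier's x. Origin: centre of underside, z up
- carrier1: tube carrier, may be absent, 0.15-0.31 kg: blue block 40x40x50 mm (lowest 6 mm 35x35), orange caps; side bars at y +-18 mm (outer faces 42 apart), z 50 to 92 mm, carry a white grip tab 14 (x) x 42 (y) mm, z 92 to 128: grip it from above across the 42 mm. The window between the bars (30 wide, 42 high, open along x) hangs on a peg running along the carrier's x. Origin: centre of underside, z up
- carrier2: tube carrier, may be absent, 0.15-0.31 kg: blue block 40x40x50 mm (lowest 6 mm 35x35), orange caps; side bars at y +-18 mm (outer faces 42 apart), z 50 to 92 mm, carry a white grip tab 14 (x) x 42 (y) mm, z 92 to 128: grip it from above across the 42 mm. The window between the bars (30 wide, 42 high, open along x) hangs on a peg running along the carrier's x. Origin: centre of underside, z up
- carrier3: tube carrier, may be absent, 0.15-0.31 kg: blue block 40x40x50 mm (lowest 6 mm 35x35), orange caps; side bars at y +-18 mm (outer faces 42 apart), z 50 to 92 mm, carry a white grip tab 14 (x) x 42 (y) mm, z 92 to 128: grip it from above across the 42 mm. The window between the bars (30 wide, 42 high, open along x) hangs on a peg running along the carrier's x. Origin: centre of underside, z up
- well0 (a point): point on the shaker's top under the centre of one of the four wells once the deck plate is seated; a carrier's origin comes to lie near it
- well1 (a point): point on the shaker's top under the centre of one of the four wells once the deck plate is seated; a carrier's origin comes to lie near it
- well2 (a point): point on the shaker's top under the centre of one of the four wells once the deck plate is seated; a carrier's origin comes to lie near it
- well3 (a point): point on the shaker's top under the centre of one of the four wells once the deck plate is seated; a carrier's origin comes to lie near it
- start (a joint): travel of the green start button, 0 = up, 0.006 m = fully pressed; a 4 N spring returns it
- start_top (a point): centre of the top of the green start button (32 mm wide), on the shaker at (-140, -70) mm; press it straight down
- reagent: bystander: white bottle with blue cap, 60 mm wide, 120 mm tall; origin at the centre of its underside
- tipbox: bystander: yellow tip box 80 x 70 x 50 mm; origin at the centre of its underside
- jar: bystander: amber jar with black lid, 64 mm wide, 85 mm tall; origin at the centre of its underside
There are look-alikes about, which are no part of the job. What is shaped like the carrier1 but purple is not meant.

How it is judged:
On the way, in this order (a step that is already met when the one before it is completed fails the run):
1. the ejector is fully pushed and the deck plate is out of the dock (value of joint eject above 0.052 m and x of deck in the frame of dock below -0.046 m), for 0.05 s.
2. the deck plate is flush on the shaker, over both pins (horizontal distance between deck and seat below 0.005 m and z of deck in the frame of seat between -0.003 and 0.003 m and angle between deck's own z axis and vertical below 0.03 rad and angle between the x axis of deck and the x axis of shaker, either way round below 0.06 rad), for 0.3 s.
3. every carrier stands fully down in a well of the seated deck (all of step 2 and (horizontal distance between carrier0 and well0 below 0.009 m or horizontal distance between carrier0 and well1 below 0.009 m or horizontal distance between carrier0 and well2 below 0.009 m or horizontal distance between carrier0 and well3 below 0.009 m) and z of each of carrier0, carrier1, carrier2, carrier3 in the frame of seat below 0.004 m and angle between each of carrier0, carrier1, carrier2, carrier3's own z axis and vertical below 0.07 rad and (horizontal distance between carrier1 and well0 below 0.009 m or horizontal distance between carrier1 and well1 below 0.009 m or horizontal distance between carrier1 and well2 below 0.009 m or horizontal distance between carrier1 and well3 below 0.009 m) and (horizontal distance between carrier2 and well0 below 0.009 m or horizontal distance between carrier2 and well1 below 0.009 m or horizontal distance between carrier2 and well2 below 0.009 m or horizontal distance between carrier2 and well3 below 0.009 m) and (horizontal distance between carrier3 and well0 below 0.009 m or horizontal distance between carrier3 and well1 below 0.009 m or horizontal distance between carrier3 and well2 below 0.009 m or horizontal distance between carrier3 and well3 below 0.009 m)), for 0.3 s.
4. the start button is pressed fully (value of joint start above 0.0045 m), for 0.05 s.
At the end, for the whole second after the job is handed in: Deck flush over both pins (5 mm in plan, 3 mm in height, 0.03 rad level, 0.06 rad in line); each carrier present upright (0.07 rad) in a well (9 mm in plan, 4 mm in height); all at rest and released; the start button up again (all of step 3 and linear speed of each of carrier0, carrier1, carrier2, carrier3, deck below 0.02 m/s and value of joint start below 0.002 m); the robot touches nothing.
It fails at once if the bottle, the tip box or the jar is moved by more than 40 mm or tipped (distance of any of reagent, tipbox, jar from where it was at the start of the episode above 0.04 m or angle between any of reagent, tipbox, jar's own z axis and vertical above 0.5 rad).
Of carrier0, carrier1, carrier2, carrier3 only 2 to 4 are there at a start; the rules pass over those that are not, and their reading is None.
At some moment in a run one of deck may be knocked a few centimetres aside while the robot is not near it.
It also fails if it takes over 210 s, if anything falls off the work surface, if the arm or the gripper's body presses on something with over 40 N, if the wrist force passes 120 N, or if a joint passes its speed limit or range.

### The arm

A 6-joint arm with a two-finger parallel gripper is mounted at the origin on the work surface. World frame = base frame: x ahead of the robot, y to its left, z up, the work surface at z = 0. Lengths are in m, angles in rad, forces in N, time in s.
With the tool pointing down it reaches from about 0.35 to 0.775 m from the base axis. Payload 7.3 kg.
Tool frame: the origin (TCP) lies at the very end of the fingers, on their centre line; the grasp point (between the pads) lies 19 mm behind it; z points along the fingers, y is the line along which they close (so a half turn about z gives the same grasp; the last joint's range is limited). The gripper opens to 92 mm and grips with 3 to 60 N. Pads are 19 mm wide; open, the fingers measure 130 mm over their backs; the gripper's body (75 mm by 190 mm) begins 47 mm behind the grasp point.
Start: joints at [1.036, 0.342, 1.524, -0, 1.275, -0.146], TCP at [0.199, 0.486, 0.197] pointing down, gripper open.
Joint ranges: [-2.53, 2.53], [-0.77, 2.02], [0.04, 2.7], [-1, 4.14], [0.28, 2.66], [-3.11, 3.11]. Speed limits (rad/s): [2.57, 2.57, 3.14, 3.14, 3.14, 3.14].

### API

Orientations are given as [roll, pitch, yaw] about the fixed x, y, z axes, in that order (R = Rz(yaw) Ry(pitch) Rx(roll)).
In Python, from cell import telemetry, eyes, job gives the robot as it stands.
- The arm moves only by the tool apply_moves, never from a script. Its arguments are lists of equal length, an entry for each row: "delta_pos": the shift along the world's x, y, z each as a share of 0.4 m, from -1 to 1, a list of three; "dr": the turn, a rotation vector about the world's x, y, z each as a share of 0.5 rad, from -1 to 1, a list of three; "jaw": the opening, from 0 (shut) to 1 (fully open). A call has 1 to 8 rows; each row is the pose to reach, as a shift and turn from the pose commanded when the call began; what a row does not reach only later rows make up. A row lasts 1/12 s, in which the tool goes at most 41.7 mm and 7.16 degrees, less where a joint would pass 70% of its speed; a pose out of reach is approached as far as the arm can. A call with a number of a shift or a turn outside -1 to 1 is refused whole. A call with a gripper value outside its range is refused whole. The fingers move at their own pace and stop on an object; "force" is the grip in N (left out, the last holds). Time passes only in rows, so rows that repeat a pose let the fingers close. It gives the time, the measured TCP pose, the force, the opening and the grip force at its end, in the units of the state.
- telemetry.observe(): the state, without advancing time (a new reading comes with each control period).
- eyes.read_camera(name): name is "scene" or "top" or "wrist"; returns the picture (400x640x3 uint8, red, green, blue); there is no depth.
- eyes.camera_model(name): a dict with "vertical_fov" (degrees; the focal length in pixels is half the picture's height over the tangent of half this angle, whatever the lens; pixels are square), "cx", "cy" (the principal point, pixels), "rvec" (rotation vector, rad) and "tvec" (3), from world to camera coordinates, as OpenCV has them; the wrist camera has in their place "hand_eye" (4x4, takes a point from camera to tool coordinates, whose origin is the TCP and whose axes are the flange's). Camera axes: x right, y down, z forward; pixel columns grow to the right and rows downward; lengths in m; the calibration is good to about 2 mm. A picture is of the moment at which its call begins: read the wrist's pose just before it. camera_model takes no time and is no camera call.
- job.hand_in(): hands the job in; it is judged then, once.
The state is a dict: "time": time; "qpos": joint angles; "qvel": joint speeds; "joint_efforts": joint torques, N m; "tool_pos": TCP position; "tool_rot": TCP orientation; "contact_force": force on the tool from outside, world axes, zero at the start; "torque": the same for the moment, N m; "opening": finger opening in m; "grip_force": force on a finger pad.
Only numpy, scipy, OpenCV 4.12 (cv2) and the standard library are available. Lean on these libraries where they do the work, as an engineer would, in place of code of your own. Each camera call takes 0.05 s, during which the arm holds its last target. There are 200 camera calls.

## Working session

There is one attempt and no reset: what is moved stays moved. The work goes in short steps, Python scripts to look and compute and a tool call to move; the robot and the scene stay as the last step left them, time stands still between calls to the robot, and variables do not carry over. Pictures are saved under pics/ and viewed, at most 14 in all, crops included, and the job is handed in when it is done.

Besides the shell and the picture viewer there is one more tool, called after "Emit:" as name(argument=value, ...), one argument or row to a line, values as JSON. apply_moves: Moves the arm, as the interface text tells. Its arguments: {"type":"object","properties":{"delta_pos":{"type":"array"},"dr":{"type":"array"},"jaw":{"type":"array"},"force":{"type":"number"}},"required":["delta_pos","dr","jaw"]}

```bash
mkdir -p pics; ls
cat > h.py <<'E'
import numpy as np, cv2
from cell import telemetry, eyes, job
from scipy.spatial.transform import Rotation as R
def grab(n,f=None):
    s=telemetry.observe(); im=eyes.read_camera(n)
    if f: cv2.imwrite('pics/'+f,im[:,:,::-1])
    return im,s
def cam(n,s=None):
    m=eyes.camera_model(n); f=200/np.tan(np.radians(m['vertical_fov'])/2)
    if n=='wrist':
        T=np.eye(4);T[:3,:3]=R.from_euler('xyz',s['tool_rot']).as_matrix();T[:3,3]=s['tool_pos']
        T=T@np.array(m['hand_eye']); Rc=T[:3,:3].T; t=-Rc@T[:3,3]
    else:
        Rc=R.from_rotvec(m['rvec']).as_matrix(); t=np.array(m['tvec'])
    return f,m['cx'],m['cy'],Rc,t
def ray(c,p,z):
    f,cx,cy,Rc,t=c; o=-Rc.T@t; d=Rc.T@np.array([(p[0]-cx)/f,(p[1]-cy)/f,1]); return o+d*(z-o[2])/d[2]
def proj(c,P):
    f,cx,cy,Rc,t=c; q=Rc@np.array(P)+t; return np.array([cx+f*q[0]/q[2],cy+f*q[1]/q[2]])
E
python3 - <<'E'
from h import *
for n in('scene','top','wrist'): grab(n,n+'0.png'); print(eyes.camera_model(n))
print(telemetry.observe())
E
```

```text
pics
{'vertical_fov': 51.24770150127906, 'cx': 322.74584659607746, 'cy': 203.4717110055176, 'rvec': array([ 2.18489805,  0.70604424, -0.34501653]), 'tvec': array([-0.46999044, -0.14633266,  1.53355601])}
{'vertical_fov': 55.84671887511455, 'cx': 318.62345280986904, 'cy': 194.63975964366418, 'rvec': array([ 2.15654682, -2.05394832,  0.22356462]), 'tvec': array([-0.02352311,  0.58268028,  1.11653457])}
{'vertical_fov': 68.15707875402752, 'cx': 322.3168854946791, 'cy': 200.06170618165868, 'hand_eye': array([[-8.79850210e-05, -9.68003400e-01, -2.50937064e-01,
         6.68116728e-02],
       [ 9.99999496e-01, -3.36067960e-04,  9.45774799e-04,
         1.65182049e-03],
       [-9.99845129e-04, -2.50936854e-01,  9.68002942e-01,
        -1.87185862e-01],
       [ 0.00000000e+00,  0.00000000e+00,  0.00000000e+00,
         1.00000000e+00]])}
{'time': 0.15, 'qpos': array([ 1.03602824e+00,  3.42569112e-01,  1.52480162e+00, -2.17718507e-05,
        1.27540870e+00, -1.45976161e-01]), 'qvel': array([ 0.002019  , -0.00376442, -0.00343874, -0.00054459, -0.00305325,
        0.00185887]), 'joint_efforts': array([ 1.82306285e-03, -4.31467974e+01, -2.44355160e+01,  7.18070101e-02,
        5.37283660e-02, -1.17723039e-04]), 'tool_pos': array([0.19880864, 0.48552776, 0.19689989]), 'tool_rot': array([-3.14041547e+00, -1.52026469e-04,  2.75280699e+00]), 'contact_force': array([0.18121359, 1.06625384, 0.72675375]), 'torque': array([ 0.00890181, -0.01717573, -0.00669643]), 'grip_force': 0.0, 'opening': 0.0921008156638784}
```

View pics/top0.png

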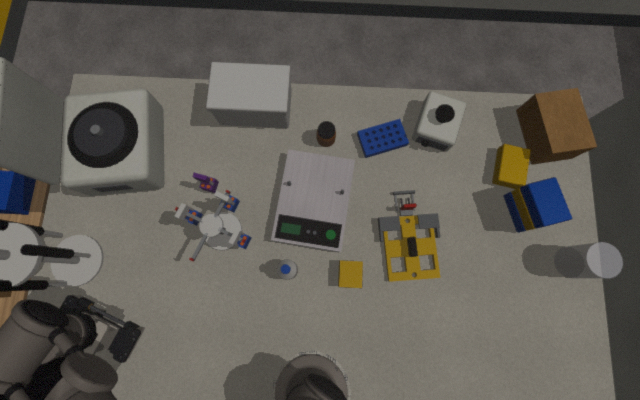

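View pics/scene0.png

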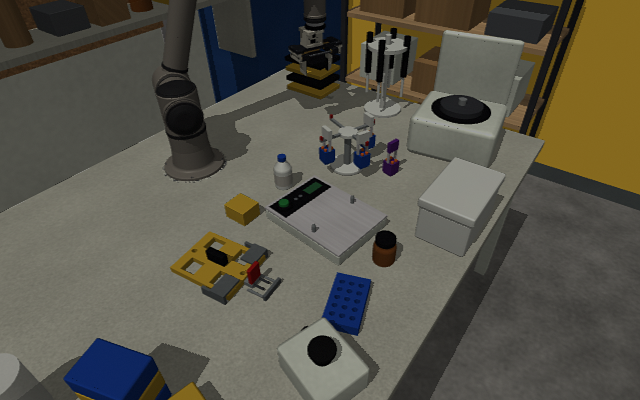

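Run:
```python
from h import *
im=cv2.imread('pics/top0.png')
a=cv2.resize(im[150:300,160:310],None,fx=4,fy=4,interpolation=2)[:, :]
b=cv2.resize(im[170:300,360:460],None,fx=4,fy=4,interpolation=2)
c=np.zeros((600,800,3),np.uint8)
a=cv2.resize(im[160:260,165:265],(400,400),interpolation=2); b=cv2.resize(im[185:285,365:465],(400,400),interpolation=2)
cv2.imwrite('pics/cr.png',np.hstack([a,b]))
c=cam('top')
for n,p,z in [('pinA',(288,183),.07),('pinB',(341,191),.07),('dockish',(412,250),.018),('paddle',(407,206),.068),('hub',(220,224),.15),('jar',(326,132),.085),('bottle',(288,270),.12),('tip',(351,274),.05),('green',(290,228),.05)]: print(n,ray(c,p,z).round(3))
```

```text
pinA [0.614 0.102 0.07 ]
pinB [ 0.597 -0.064  0.07 ]
dockish [ 0.429 -0.297  0.018]
paddle [ 0.559 -0.27   0.068]
hub [0.465 0.28  0.15 ]
jar [ 0.783 -0.009  0.085]
bottle [0.347 0.081 0.12 ]
tip [ 0.346 -0.105  0.05 ]
green [0.476 0.089 0.05 ]
```

View pics/cr.png

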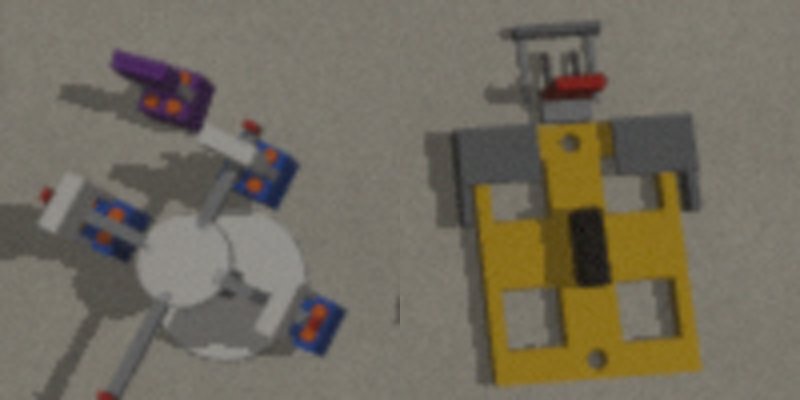

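Run:
```python
from h import *
c=cam('top')
A=ray(c,(407.5,220.5),.018);B=ray(c,(414.25,274.5),.018);print(A,B,np.linalg.norm(A-B),(A+B)/2,np.degrees(np.arctan2(*(A-B)[1::-1])))
```

```text
[ 0.52224476 -0.28296482  0.018     ] [ 0.35393499 -0.30360975  0.018     ] 0.16957120206846119 [ 0.43808987 -0.29328729  0.018     ] 6.992986655347769
```

Emit:
apply_moves(
  delta_pos=[
    [0, 0, 0.1],
    [0.05, -0.1, 0.2],
    [0.1, -0.2, 0.3],
    [0.2, -0.3, 0.35],
    [0.3, -0.4, 0.35],
    [0.4, -0.5, 0.35],
    [0.4, -0.6, 0.35],
    [0.4, -0.7, 0.35],
  ],
  dr=[
    [0, 0, 0.1],
    [0, 0, 0.2],
    [0, 0, 0.3],
    [0, 0, 0.4],
    [0, 0, 0.5],
    [0, 0, 0.6],
    [0, 0, 0.7],
    [0, 0, 0.78],
  ],
  jaw=[1, 1, 1, 1, 1, 1, 1, 1],
)

```text
time: 0.82
tool_pos: [0.3405, 0.2646, 0.3338]
tool_rot: [3.141, 0.001, -3.138]
contact_force: [0.9, 0.3, -0.1]
opening: 0.0917
grip_force: 0.0
```

Emit:
apply_moves(
  delta_pos=[
    [0.03, -0.1, 0],
    [0.06, -0.2, 0],
    [0.1, -0.3, 0],
    [0.14, -0.4, 0],
    [0.18, -0.5, 0],
    [0.22, -0.6, 0],
    [0.24, -0.7, 0],
    [0.26, -0.8, 0],
  ],
  dr=[
    [0, 0, 0.1],
    [0, 0, 0.2],
    [0, 0, 0.24],
    [0, 0, 0.24],
    [0, 0, 0.24],
    [0, 0, 0.24],
    [0, 0, 0.24],
    [0, 0, 0.24],
  ],
  jaw=[0, 0, 0, 0, 0, 0, 0, 0],
)

```text
time: 1.48
tool_pos: [0.4423, -0.052, 0.3335]
tool_rot: [3.141, -0.0, -3.02]
contact_force: [0.7, 0.5, 0.7]
opening: 0.0432
grip_force: 0.0
```

Emit:
apply_moves(
  delta_pos=[
    [0, -0.1, 0],
    [0, -0.2, 0],
    [0, -0.3, 0],
    [0, -0.4, 0],
    [0, -0.5, 0],
    [0, -0.56, 0],
    [0, -0.56, 0],
    [0, -0.56, 0],
  ],
  dr=[
    [0, 0, 0],
    [0, 0, 0],
    [0, 0, 0],
    [0, 0, 0],
    [0, 0, 0],
    [0, 0, 0],
    [0, 0, 0],
    [0, 0, 0],
  ],
  jaw=[0, 0, 0, 0, 0, 0, 0, 0],
)

```text
time: 2.15
tool_pos: [0.4417, -0.2748, 0.3328]
tool_rot: [3.14, -0.001, -3.023]
contact_force: [0.7, 1.0, -0.8]
opening: 0.0002
grip_force: 0.0
```

Run:
```python
from h import *
im,s=grab('wrist','w1.png'); print(s['tool_pos'],s['tool_rot'])
cv2.imwrite('pics/w1b.png',cv2.resize(im[:,:,::-1],(800,500)))
import pickle;pickle.dump(s,open('s1.pkl','wb'))
```

```text
[ 0.44172362 -0.27482744  0.33281234] [ 3.13983170e+00 -1.15659277e-03 -3.02291897e+00]
```

View pics/w1.png

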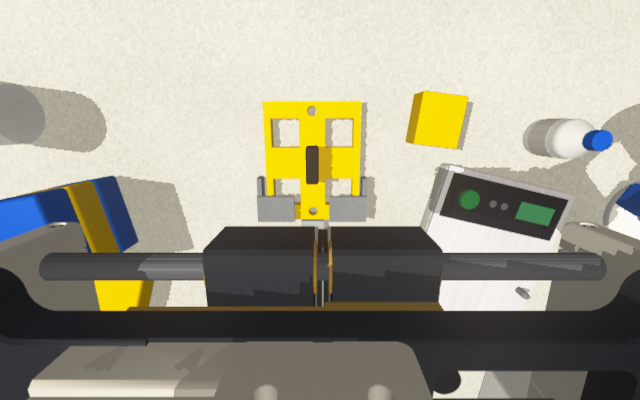

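Run:
```python
from h import *
import pickle;s=pickle.load(open('s1.pkl','rb'));c=cam('wrist',s)
A=ray(c,(313,211),.018);B=ray(c,(311.5,111),.018);print(A,B,np.linalg.norm(A-B),(A+B)/2,np.degrees(np.arctan2(*(A-B)[1::-1])))
print(ray(c,(470,199),.05), ray(c,(522,292),.075), proj(c,s['tool_pos']))
```

```text
[ 0.52677384 -0.27904934  0.018     ] [ 0.35840013 -0.30021991  0.018     ] 0.16969944151655253 [ 0.44258698 -0.28963462  0.018     ] 7.166509743313094
[ 0.46642979 -0.02534468  0.05      ] [0.61031606 0.08808447 0.075     ] [320.19937918 225.28444897]
```

Emit:
apply_moves(
  delta_pos=[
    [0.08, 0, 0],
    [0.16, 0, 0],
    [0.24, 0, 0],
    [0.32, 0, 0],
    [0.38, 0, 0],
    [0.38, 0, 0],
    [0.38, 0, 0],
  ],
  dr=[
    [0, 0, 0],
    [0, 0, 0],
    [0, 0, 0],
    [0, 0, 0],
    [0, 0, 0],
    [0, 0, 0],
    [0, 0, 0],
  ],
  jaw=[0, 0, 0, 0, 0, 0, 0],
)

```text
time: 2.78
tool_pos: [0.5951, -0.2719, 0.3327]
tool_rot: [3.14, -0.001, -3.017]
contact_force: [-1.1, 0.8, 0.8]
opening: 0.0005
grip_force: 0.0
```

Run:
```python
from h import *
im,s=grab('wrist'); print(s['tool_pos'],s['tool_rot'])
cv2.imwrite('pics/w2.png',cv2.resize(im[120:320,220:420,::-1],(600,600),interpolation=2))
m=cv2.inRange(im,(110,0,0),(255,60,60)); n,l,st,ce=cv2.connectedComponentsWithStats(m); c=cam('wrist',s)
for i in range(1,n):
  if st[i,4]>30: print(st[i],ce[i],ray(c,ce[i],.068))
import pickle;pickle.dump(s,open('s1.pkl','wb'))
```

```text
[ 0.59506767 -0.27187438  0.33273627] [ 3.14028809e+00 -1.40109732e-03 -3.01716194e+00]
[309 144  23   3  56] [321.125      144.83928571] [ 0.5603432  -0.27601995  0.068     ]
```

View pics/w2.png

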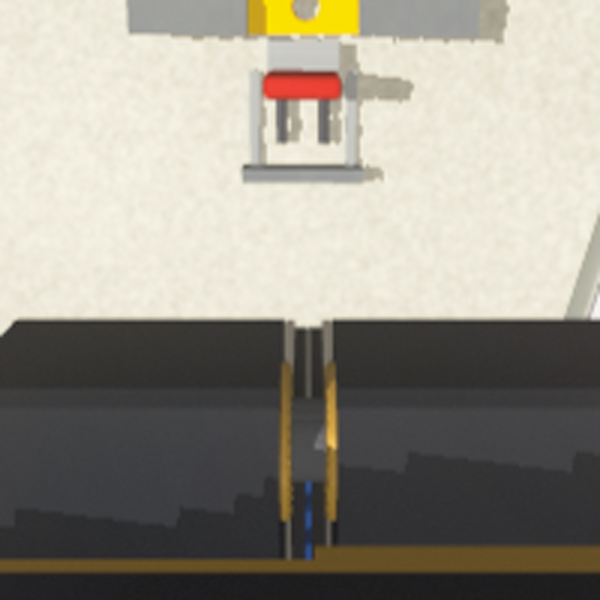

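Run:
```python
from h import *
im,s=grab('wrist'); c=cam('wrist',s)
m=((im[:,:,0]>100)&(im[:,:,1]<110)&(im[:,:,2]<110)&(im[:,:,0]>1.7*im[:,:,1])).astype(np.uint8); m[220:]=0
n,l,st,ce=cv2.connectedComponentsWithStats(m)
for i in range(1,n):
  if st[i,4]>30: print(st[i],ce[i],ray(c,ce[i],.068),ray(c,(ce[i][0],st[i][1]+st[i][3]),.068))
for z in(.0,.03,.05): print(z,ray(c,(320.7,175),z),ray(c,(308.5,165),z),ray(c,(335.5,165),z))
```

```text
[308 144  26  10 237] [320.62869198 148.45991561] [ 0.56520152 -0.2767188   0.068     ] [ 0.5734675 -0.2757068  0.068    ]
0.0 [ 0.61703657 -0.2705231   0.        ] [ 0.60196538 -0.29406999  0.        ] [ 0.59611371 -0.24675684  0.        ]
0.03 [ 0.61194665 -0.27103082  0.03      ] [ 0.59774353 -0.29322147  0.03      ] [ 0.5922289  -0.24863344  0.03      ]
0.05 [ 0.60855337 -0.2713693   0.05      ] [ 0.59492896 -0.29265579  0.05      ] [ 0.58963902 -0.24988451  0.05      ]
```

Emit:
apply_moves(
  delta_pos=[
    [-0.0125, 0, -0.1],
    [-0.0125, 0, -0.2],
    [-0.0125, 0, -0.3],
    [-0.0125, 0, -0.4],
    [-0.0125, 0, -0.5],
    [-0.0125, 0, -0.58],
    [-0.0125, 0, -0.64],
    [-0.0125, 0, -0.64],
  ],
  dr=[
    [0, 0, 0],
    [0, 0, 0],
    [0, 0, 0],
    [0, 0, 0],
    [0, 0, 0],
    [0, 0, 0],
    [0, 0, 0],
    [0, 0, 0],
  ],
  jaw=[0, 0, 0, 0, 0, 0, 0, 0],
)

```text
time: 3.55
tool_pos: [0.5852, -0.272, 0.0733]
tool_rot: [3.136, -0.007, -3.021]
contact_force: [-0.1, 0.9, -0.6]
opening: 0.0
grip_force: 0.0
```

Run:
```python
from h import *
im,s=grab('wrist'); print(s['tool_pos'])
cv2.imwrite('pics/w3.png',im[:,:,::-1])
```

```text
[ 0.5851964  -0.27203022  0.07328124]
```

View pics/w3.png

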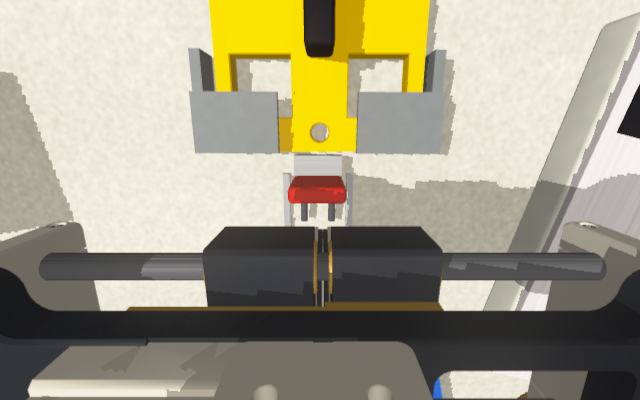

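Emit:
apply_moves(
  delta_pos=[
    [0, 0, -0.055],
    [0, 0, -0.055],
    [-0.03, -0.004, -0.055],
    [-0.06, -0.008, -0.055],
    [-0.09, -0.011, -0.055],
    [-0.12, -0.015, -0.055],
    [-0.145, -0.018, -0.055],
    [-0.155, -0.019, -0.055],
  ],
  dr=[
    [0, 0, 0],
    [0, 0, 0],
    [0, 0, 0],
    [0, 0, 0],
    [0, 0, 0],
    [0, 0, 0],
    [0, 0, 0],
    [0, 0, 0],
  ],
  jaw=[0, 0, 0, 0, 0, 0, 0, 0],
)

```text
time: 4.27
tool_pos: [0.5269, -0.2824, 0.0588]
tool_rot: [-3.139, 0.002, -3.021]
contact_force: [0.1, -0.3, -0.2]
opening: 0.0004
grip_force: 0.0
```

Emit:
apply_moves(
  delta_pos=[
    [-0.005, 0, 0],
    [-0.01, -0.001, 0],
    [-0.015, -0.002, 0],
    [-0.015, -0.002, 0],
  ],
  dr=[
    [0, 0, 0],
    [0, 0, 0],
    [0, 0, 0],
    [0, 0, 0],
  ],
  jaw=[0, 0, 0, 0],
)

```text
time: 4.6
tool_pos: [0.5213, -0.2824, 0.0562]
tool_rot: [-3.141, 0.0, -3.02]
contact_force: [-0.4, 0.8, 0.4]
opening: 0.0002
grip_force: 0.0
```

Run:
```python
from h import *
im,s=grab('wrist'); print(s['tool_pos'],s['contact_force'])
cv2.imwrite('pics/w4.png',im[:,:,::-1])
```

```text
[ 0.52132882 -0.28244435  0.05616796] [-0.36913657  0.82033751  0.42658857]
```

View pics/w4.png

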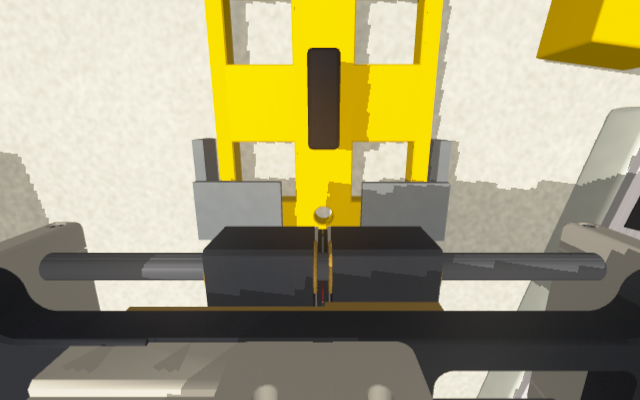

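Run:
```python
from h import *
im,s=grab('top','t1.png'); 
w,s=grab('wrist'); c=cam('wrist',s); print(s['tool_pos'],s['contact_force'])
print(ray(c,(322,214),.018), ray(c,(322,210),.032))
t=cv2.resize(im[185:285,365:465],(500,500),interpolation=2)
cv2.imwrite('pics/t1c.png',t[:,:,::-1])
```

```text
[ 0.52144315 -0.28231813  0.05581057] [-0.43606523 -0.1136479   0.62984769]
[ 0.52512878 -0.2806618   0.018     ] [ 0.51771878 -0.2815614   0.032     ]
```

View pics/t1c.png

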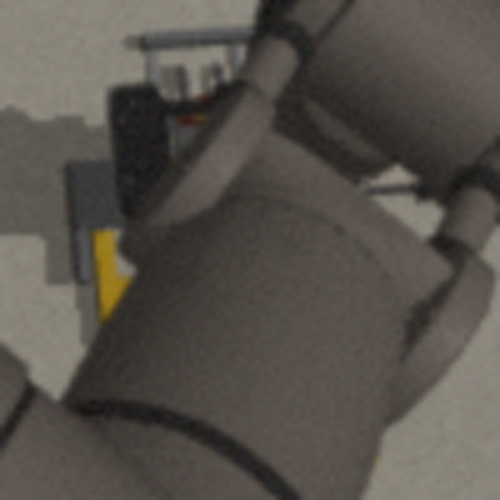

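Emit:
apply_moves(
  delta_pos=[
    [0, 0, 0.08],
    [0, 0, 0.125],
    [0, 0, 0.125],
    [0.08, 0.01, 0.125],
    [0.17, 0.023, 0.125],
    [0.17, 0.023, 0.125],
    [0.17, 0.023, 0.125],
    [0.17, 0.023, 0.1],
  ],
  dr=[
    [0, 0, 0],
    [0, 0, 0],
    [0, 0, 0],
    [0, 0, 0],
    [0, 0, 0],
    [0, 0, 0],
    [0, 0, 0],
    [0, 0, 0],
  ],
  jaw=[0, 0, 0, 0, 0, 0, 0, 0],
)

```text
time: 5.42
tool_pos: [0.5897, -0.2734, 0.0963]
tool_rot: [-3.14, 0.001, -3.02]
contact_force: [-0.2, 0.7, -0.5]
opening: 0.0007
grip_force: 0.0
```

Emit:
apply_moves(
  delta_pos=[
    [0, 0, -0.04],
    [0, 0, -0.08],
    [0, 0, -0.12],
    [0, 0, -0.12],
    [0, 0, -0.12],
    [0, 0, -0.12],
  ],
  dr=[
    [0, 0, 0],
    [0, 0, 0],
    [0, 0, 0],
    [0, 0, 0],
    [0, 0, 0],
    [0, 0, 0],
  ],
  jaw=[0, 0, 0, 0, 0, 0],
)

```text
time: 5.92
tool_pos: [0.589, -0.2736, 0.0484]
tool_rot: [-3.141, 0.0, -3.021]
contact_force: [0.8, 0.2, 0.6]
opening: 0.0004
grip_force: 0.0
```

Run:
```python
from h import *
im,s=grab('wrist'); print(s['tool_pos'],s['contact_force'],proj(cam('wrist',s),s['tool_pos']))
c=cam('wrist',s)
m=((im[:,:,0]>80)&(im[:,:,0]>1.9*im[:,:,1])&(im[:,:,1]<90)&(im[:,:,2]<90)).astype(np.uint8); m[225:]=0
n,l,st,ce=cv2.connectedComponentsWithStats(m)
for i in range(1,n):
  if st[i,4]>30: print(st[i],ce[i],ray(c,(ce[i][0],st[i][1]+st[i][3]),.068))
```

```text
[ 0.58895504 -0.27358984  0.04836393] [0.78185034 0.15452208 0.61602225] [320.20016537 225.28341271]
[ 286  176   67   33 1942] [319.27548919 192.56179197] [ 0.57203242 -0.27603216  0.068     ]
```

Emit:
apply_moves(
  delta_pos=[
    [-0.01, -0.001, -0.005],
    [-0.02, -0.0025, -0.005],
    [-0.03, -0.004, -0.005],
    [-0.04, -0.005, -0.005],
    [-0.05, -0.006, -0.005],
    [-0.06, -0.0075, -0.005],
    [-0.07, -0.009, -0.005],
    [-0.08, -0.01, -0.005],
  ],
  dr=[
    [0, 0, 0],
    [0, 0, 0],
    [0, 0, 0],
    [0, 0, 0],
    [0, 0, 0],
    [0, 0, 0],
    [0, 0, 0],
    [0, 0, 0],
  ],
  jaw=[0, 0, 0, 0, 0, 0, 0, 0],
)

```text
time: 6.63
tool_pos: [0.5567, -0.2773, 0.0458]
tool_rot: [3.142, 0.0, -3.02]
contact_force: [0.1, -0.6, 0.5]
opening: 0.0003
grip_force: 0.0
```

```bash
cat > red.py <<'E'
from h import *
im,s=grab('wrist','w5.png'); print(s['tool_pos'],s['contact_force'])
c=cam('wrist',s)
m=((im[:,:,0]>80)&(im[:,:,0]>1.9*im[:,:,1])&(im[:,:,1]<90)&(im[:,:,2]<90)).astype(np.uint8); m[225:]=0
n,l,st,ce=cv2.connectedComponentsWithStats(m)
for i in range(1,n):
  if st[i,4]>30: print(st[i],ce[i],ray(c,(ce[i][0],st[i][1]+st[i][3]),.068))
d=(im.max(2)<70).astype(np.uint8); d[225:]=0; d[:,:200]=0; d[:,440:]=0
n,l,st,ce=cv2.connectedComponentsWithStats(d)
for i in range(1,n):
  if st[i,4]>300: print('dark',st[i],ce[i],ray(c,ce[i],.054))
E
python3 red.py
```

```text
[ 0.55670754 -0.27726224  0.0458217 ] [ 0.1154189  -0.58003337  0.52052449]
[294 219  52   6 301] [319.57475083 221.57142857] [ 0.54878967 -0.27844782  0.068     ]
dark [ 304    0   36   93 3158] [321.76947435  44.76029132] [ 0.44948135 -0.28919106  0.054     ]
```

Run:
```python
import cv2
a=cv2.imread('pics/w5.png')[90:320,200:440]; cv2.imwrite('pics/w5c.png',cv2.resize(a,None,fx=2.5,fy=2.5,interpolation=2))
```

```text
(no output)
```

View pics/w5c.png

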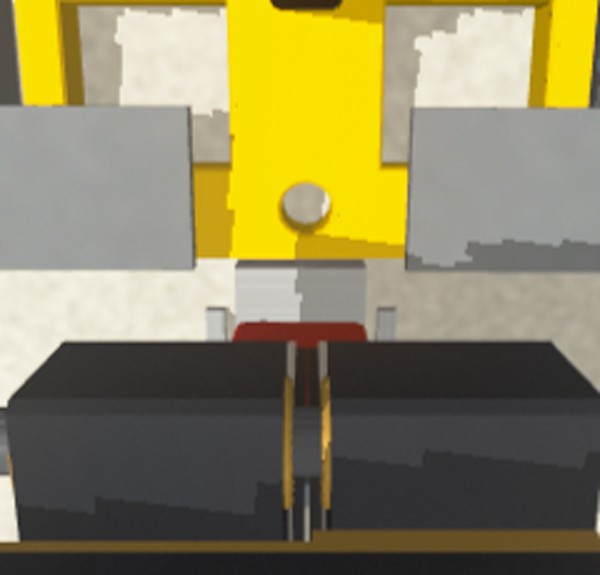

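Run:
```python
from h import *
_,s=grab('wrist');c=cam('wrist',s); print(s['tool_pos'],s['contact_force'],s['joint_efforts'])
print('hole',ray(c,(322,171.2),.018),'deckedge',ray(c,(322,194),.018),'pusher',ray(c,(320,195),.03),ray(c,(320,219),.042),ray(c,(320,219),.068))
for z in(.026,.032): print(ray(c,(240,197.5),z))
for p in [(0,0,0),(.0095,0,0),(-.0095,0,0),(.0095,.019,0),(.0095,.019,-.066)]:
  T=R.from_euler('xyz',s['tool_rot']).as_matrix()@np.array(p)+s['tool_pos']; print(p,proj(c,T).round(1))
```

```text
[ 0.5560533  -0.27728985  0.04574552] [ 0.05605591 -0.00931193 -0.45436012] [ 6.96241278e-01 -5.54397047e+01 -2.26704115e+01  7.77967530e-02
 -2.49534538e-01  1.61341875e-02]
hole [ 0.52405583 -0.27994991  0.018     ] deckedge [ 0.54109523 -0.27788486  0.018     ] pusher [ 0.53915895 -0.27954414  0.03      ] [ 0.55291006 -0.27782423  0.042     ] [ 0.54440801 -0.27867307  0.068     ]
[ 0.5489016  -0.33652212  0.026     ]
[ 0.54720746 -0.33500126  0.032     ]
(0, 0, 0) [320.2 225.3]
(0.0095, 0, 0) [320.2 211.7]
(-0.0095, 0, 0) [320.2 238.6]
(0.0095, 0.019, 0) [348.9 211.7]
(0.0095, 0.019, -0.066) [362.  254.6]
```

Emit:
apply_moves(
  delta_pos=[
    [-0.01, -0.001, 0],
    [-0.02, -0.0025, 0],
    [-0.03, -0.004, 0],
    [-0.04, -0.005, 0],
    [-0.05, -0.006, 0],
    [-0.06, -0.0075, 0],
    [-0.06, -0.0075, 0],
    [-0.06, -0.0075, 0],
  ],
  dr=[
    [0, 0, 0],
    [0, 0, 0],
    [0, 0, 0],
    [0, 0, 0],
    [0, 0, 0],
    [0, 0, 0],
    [0, 0, 0],
    [0, 0, 0],
  ],
  jaw=[0, 0, 0, 0, 0, 0, 0, 0],
)

```text
time: 7.4
tool_pos: [0.533, -0.2803, 0.0458]
tool_rot: [3.142, 0.0, -3.021]
contact_force: [0.3, 0.7, 0.1]
opening: 0.0006
grip_force: 0.0
```

```bash
python3 red.py
python3 - <<'E'
from h import *
t,_=grab('top','t2.png')
a=cv2.imread('pics/w5.png')[90:320,200:440];b=cv2.resize(t[185:285,365:465,::-1],(400,400),interpolation=2)
cv2.imwrite('pics/w6c.png',np.hstack([cv2.resize(a,(400,400)),b]))
E
```

```text
[ 0.5329981  -0.28028065  0.04584646] [0.25658571 0.7372587  0.10795904]
dark [ 305   20   35  110 2842] [322.87438424  61.81703026] [ 0.4342781  -0.29052972  0.054     ]
```

View pics/w6c.png

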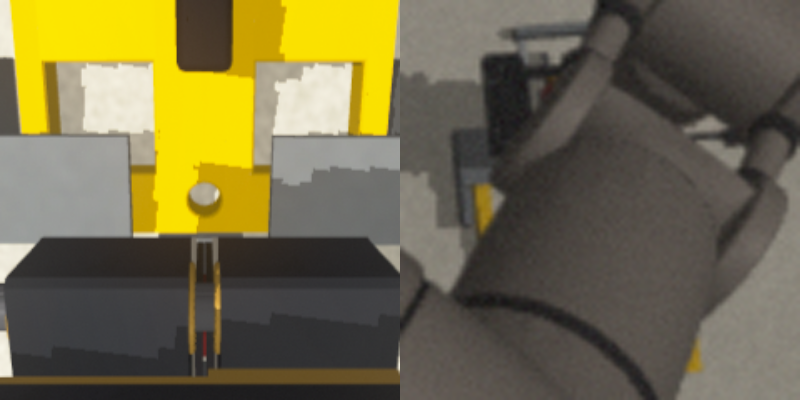

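Run:
```python
from h import *
t,s=grab('scene','sc1.png'); c=cam('scene'); print(proj(c,s['tool_pos']),proj(c,(.566,-.276,.068)))
print(proj(cam('top'),s['tool_pos']))
cv2.imwrite('pics/sc1c.png',cv2.resize(t[150:350,150:400,::-1],(750,600),interpolation=2))
```

```text
[244.07420058 266.7221447 ] [253.32110467 265.57756828]
[408.67106395 215.65267821]
```

View pics/sc1c.png

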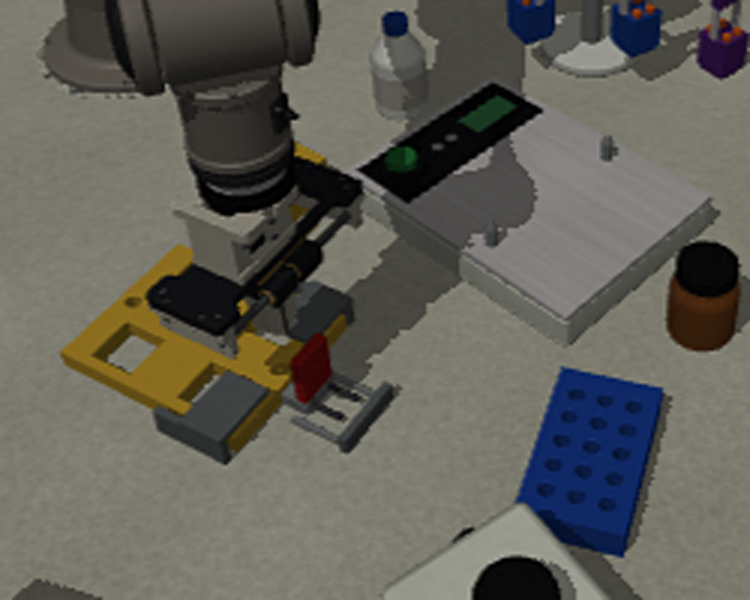

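Run:
```python
import cv2
a=cv2.imread('pics/sc1.png')[225:300,205:290]; cv2.imwrite('pics/sc1d.png',cv2.resize(a,(680,600),interpolation=2))
```

```text
(no output)
```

View pics/sc1d.png

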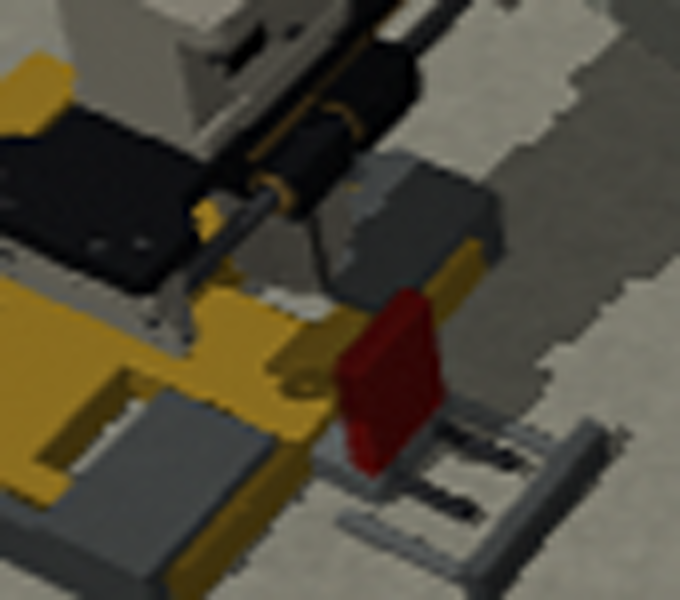

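Emit:
apply_moves(
  delta_pos=[
    [0, 0, 0.08],
    [0, 0, 0.15],
    [0.04, 0.005, 0.15],
    [0.1, 0.012, 0.15],
    [0.14, 0.0175, 0.15],
    [0.14, 0.0175, 0.15],
    [0.14, 0.0175, 0.1],
    [0.14, 0.0175, 0.05],
  ],
  dr=[
    [0, 0, 0],
    [0, 0, 0],
    [0, 0, 0],
    [0, 0, 0],
    [0, 0, 0],
    [0, 0, 0],
    [0, 0, 0],
    [0, 0, 0],
  ],
  jaw=[0, 0, 0, 0, 0, 0, 0, 0],
)

```text
time: 8.22
tool_pos: [0.5897, -0.2735, 0.0662]
tool_rot: [-3.14, 0.002, -3.02]
contact_force: [-0.2, -0.7, -0.3]
opening: 0.0004
grip_force: 0.0
```

Emit:
apply_moves(
  delta_pos=[
    [0, 0, -0.03],
    [0, 0, -0.06],
    [0, 0, -0.075],
    [0, 0, -0.09],
    [0, 0, -0.09],
    [0, 0, -0.09],
  ],
  dr=[
    [0, 0, 0],
    [0, 0, 0],
    [0, 0, 0],
    [0, 0, 0],
    [0, 0, 0],
    [0, 0, 0],
  ],
  jaw=[0, 0, 0, 0, 0, 0],
)

```text
time: 8.72
tool_pos: [0.5893, -0.2734, 0.0301]
tool_rot: [-3.141, 0.0, -3.02]
contact_force: [0.4, -0.3, -0.4]
opening: 0.0003
grip_force: 0.0
```

Emit:
apply_moves(
  delta_pos=[
    [-0.01, -0.001, 0],
    [-0.02, -0.0025, 0],
    [-0.03, -0.004, 0],
    [-0.04, -0.005, 0],
    [-0.05, -0.006, 0],
    [-0.06, -0.0075, 0],
    [-0.06, -0.0075, 0],
  ],
  dr=[
    [0, 0, 0],
    [0, 0, 0],
    [0, 0, 0],
    [0, 0, 0],
    [0, 0, 0],
    [0, 0, 0],
    [0, 0, 0],
  ],
  jaw=[0, 0, 0, 0, 0, 0, 0],
)

```text
time: 9.3
tool_pos: [0.5657, -0.2763, 0.0306]
tool_rot: [-3.141, 0.002, -3.021]
contact_force: [3.6, 0.7, -0.1]
opening: 0.0004
grip_force: 1.8
```

```bash
python3 red.py
```

```text
[ 0.56566169 -0.27628142  0.03062077] [ 3.55681644  0.68522202 -0.12575855]
[ 283  191   73   34 2262] [319.01414677 208.40450928] [ 0.55234643 -0.27825394  0.068     ]
dark [ 304    0   39   52 1911] [322.72684458  24.46049189] [ 0.45283286 -0.2883377   0.054     ]
```

Emit:
apply_moves(
  delta_pos=[
    [-0.02, -0.0025, 0],
    [-0.04, -0.005, 0],
    [-0.06, -0.0075, 0],
    [-0.08, -0.01, 0],
    [-0.09, -0.011, 0],
    [-0.1, -0.012, 0],
    [-0.107, -0.0135, 0],
    [-0.107, -0.0135, 0],
  ],
  dr=[
    [0, 0, 0],
    [0, 0, 0],
    [0, 0, 0],
    [0, 0, 0],
    [0, 0, 0],
    [0, 0, 0],
    [0, 0, 0],
    [0, 0, 0],
  ],
  jaw=[0, 0, 0, 0, 0, 0, 0, 0],
)

```text
time: 10.02
tool_pos: [0.5237, -0.2813, 0.0306]
tool_rot: [-3.141, 0.003, -3.021]
contact_force: [6.6, 3.4, 0.5]
opening: 0.0004
grip_force: 3.4
```

```bash
python3 red.py
```

```text
[ 0.52370471 -0.28130386  0.0306241 ] [6.56098478 3.41036307 0.50983105]
[ 283  191   73   34 2260] [319.07079646 208.40973451] [ 0.51034589 -0.28325758  0.068     ]
dark [ 304    0   39   52 1917] [322.85915493  24.4267084 ] [ 0.41086213 -0.29330244  0.054     ]
```

Emit:
apply_moves(
  delta_pos=[
    [-0.005, -0.0006, 0],
    [-0.01, -0.0012, 0],
    [-0.01, -0.0012, 0],
    [-0.01, -0.0012, 0],
  ],
  dr=[
    [0, 0, 0],
    [0, 0, 0],
    [0, 0, 0],
    [0, 0, 0],
  ],
  jaw=[0, 0, 0, 0],
)

```text
time: 10.4
tool_pos: [0.5224, -0.2815, 0.0308]
tool_rot: [-3.14, 0.008, -3.021]
contact_force: [15.7, 5.8, -2.3]
opening: 0.0006
grip_force: 8.0
```

```bash
python3 red.py
```

```text
[ 0.52240719 -0.28150121  0.03076408] [15.67525798  5.79641804 -2.33002527]
[ 283  191   73   34 2257] [319.1395658  208.41470979] [ 0.50889391 -0.2833935   0.068     ]
dark [ 304    0   39   52 1922] [322.94432882  24.42559834] [ 0.40955693 -0.29342205  0.054     ]
```

Emit:
apply_moves(
  delta_pos=[
    [0.03, 0.004, 0],
    [0.05, 0.006, 0],
    [0.05, 0.006, 0.05],
    [0.05, 0.006, 0.15],
    [0.05, 0.006, 0.25],
    [0, 0, 0.35],
    [-0.1, -0.01, 0.425],
    [-0.1, -0.01, 0.425],
  ],
  dr=[
    [0, 0, 0],
    [0, 0, 0],
    [0, 0, 0],
    [0, 0, 0],
    [0, 0, 0],
    [0, 0, 0],
    [0, 0, 0],
    [0, 0, 0],
  ],
  jaw=[0, 0, 0, 0, 0, 0, 0, 0],
)

```text
time: 11.12
tool_pos: [0.4764, -0.2875, 0.2045]
tool_rot: [-3.137, 0.002, -3.021]
contact_force: [1.6, -0.1, 0.5]
opening: 0.0005
grip_force: 0.0
```

Emit:
apply_moves(
  delta_pos=[
    [0, 0, 0],
    [0, 0, 0],
  ],
  dr=[
    [0, 0, 0],
    [0, 0, 0],
  ],
  jaw=[0, 0],
)

```text
time: 11.28
tool_pos: [0.4779, -0.2861, 0.1994]
tool_rot: [3.141, -0.0, -3.022]
contact_force: [-0.2, 0.3, -0.3]
opening: 0.0004
grip_force: 0.0
```

```bash
cat > rib.py <<'E'
from h import *
import sys
im,s=grab('wrist','w7.png'); print(s['tool_pos'],s['tool_rot'],s['contact_force'])
c=cam('wrist',s)
d=(im.max(2)<70).astype(np.uint8); d[224:]=0
n,l,st,ce=cv2.connectedComponentsWithStats(d)
for i in range(1,n):
  if st[i,4]>300:
    cn=cv2.findContours((l==i).astype(np.uint8),0,1)[0][0]; r=cv2.boxPoints(cv2.minAreaRect(cn))
    P=np.array([ray(c,p,.054)[:2] for p in r]); e=[np.linalg.norm(P[k]-P[k-1]) for k in(1,2)]
    print('dark',st[i],P.mean(0),e,[np.degrees(np.arctan2(*(P[k]-P[k-1])[::-1])) for k in(1,2)])
y=((im[:,:,0]>120)&(im[:,:,2]<80)&(im[:,:,1]>90)).astype(np.uint8); y[226:]=0
n,l,st,ce=cv2.connectedComponentsWithStats(y)
for i in range(1,n):
  if st[i,4]>3000:
    cn=max(cv2.findContours((l==i).astype(np.uint8),0,1)[0],key=len); r=cv2.boxPoints(cv2.minAreaRect(cn))
    P=np.array([ray(c,p,.018)[:2] for p in r]); e=[np.linalg.norm(P[k]-P[k-1]) for k in(1,2)]
    print('yel',st[i],P.round(4).tolist(),P.mean(0),e)
E
python3 rib.py
```

```text
[ 0.47791721 -0.2861364   0.1993996 ] [ 3.14124967e+00 -4.08349767e-04 -3.02153375e+00] [-0.23610049  0.29265416 -0.34289519]
dark [314  69  17  29 308] [ 0.37149443 -0.29769788] [np.float64(0.016678971469000176), np.float64(0.02765514539414744)] [np.float64(96.88540211040325), np.float64(7.247695263258626)]
dark [ 498  162  142   62 4820] [0.47091227 0.00767097] [np.float64(0.07201954581767853), np.float64(0.16101105073484928)] [np.float64(-177.91604576292548), np.float64(83.67572002395832)]
yel [  250     5   145   178 17147] [[0.2966, -0.3864], [0.2776, -0.2292], [0.4728, -0.1935], [0.4946, -0.3748]] [ 0.38539085 -0.29599609] [np.float64(0.15838352723410623), np.float64(0.19840349801936843)]
yel [ 449   42  100   86 6476] [[0.3893, -0.142], [0.2945, -0.1422], [0.3011, -0.0463], [0.3977, -0.0392]] [ 0.34566272 -0.0924202 ] [np.float64(0.09471110794766179), np.float64(0.09606827841767598)]
```

View pics/w7.png

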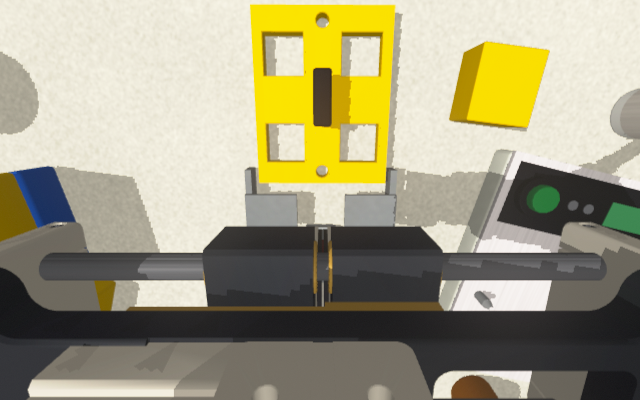

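Run:
```python
from h import *
s=telemetry.observe();c=cam('wrist',s)
A=ray(c,(321.5,171),.018);B=ray(c,(322.3,19.5),.018);print(A,B,np.linalg.norm(A-B),(A+B)/2,np.degrees(np.arctan2(*(A-B)[1::-1])))
for r in(69,127): print(ray(c,(322,r),.054))
```

```text
[ 0.46961214 -0.28591285  0.018     ] [ 0.30141176 -0.30529219  0.018     ] 0.1693131010312763 [ 0.38551195 -0.29560252  0.018     ] 6.572396408950491
[ 0.35792731 -0.29884654  0.054     ]
[ 0.4160498  -0.29181604  0.054     ]
```

Emit:
apply_moves(
  delta_pos=[
    [-0.08, -0.005, 0],
    [-0.16, -0.018, 0],
    [-0.235, -0.029, 0],
    [-0.235, -0.029, -0.08],
    [-0.235, -0.029, -0.16],
    [-0.235, -0.029, -0.24],
    [-0.235, -0.029, -0.3],
    [-0.235, -0.029, -0.3],
  ],
  dr=[
    [0, 0, 0],
    [0, 0, 0],
    [0, 0, 0],
    [0, 0, 0],
    [0, 0, 0],
    [0, 0, 0],
    [0, 0, 0],
    [0, 0, 0],
  ],
  jaw=[0.55, 0.55, 0.55, 0.55, 0.55, 0.55, 0.55, 0.55],
)

```text
time: 12.0
tool_pos: [0.3818, -0.2943, 0.0737]
tool_rot: [3.131, -0.007, -3.02]
contact_force: [-1.0, 1.5, -0.1]
opening: 0.0481
grip_force: 0.0
```

Emit:
apply_moves(
  delta_pos=[
    [0.005, 0.005, -0.04],
    [0.005, 0.005, -0.08],
    [0.005, 0.005, -0.1],
    [0.005, 0.005, -0.12],
    [0.005, 0.005, -0.13],
    [0.005, 0.005, -0.14],
    [0.005, 0.005, -0.14],
    [0.005, 0.005, -0.14],
  ],
  dr=[
    [0, 0, 0],
    [0, 0, 0],
    [0, 0, 0],
    [0, 0, 0],
    [0, 0, 0],
    [0, 0, 0],
    [0, 0, 0],
    [0, 0, 0],
  ],
  jaw=[0.55, 0.55, 0.55, 0.55, 0.55, 0.55, 0.55, 0.55],
)

```text
time: 12.67
tool_pos: [0.3865, -0.2958, 0.0241]
tool_rot: [-3.141, 0.0, -3.02]
contact_force: [-0.3, 0.2, -0.8]
opening: 0.0505
grip_force: 0.0
```

Emit:
apply_moves(
  delta_pos=[
    [0, 0, -0.005],
    [0, 0, -0.01],
    [0, 0, -0.015],
    [0, 0, -0.02],
    [0, 0, -0.025],
    [0, 0, -0.025],
    [0, 0, -0.025],
  ],
  dr=[
    [0, 0, 0],
    [0, 0, 0],
    [0, 0, 0],
    [0, 0, 0],
    [0, 0, 0],
    [0, 0, 0],
    [0, 0, 0],
  ],
  jaw=[0.55, 0.55, 0.55, 0.55, 0.55, 0.55, 0.55],
)

```text
time: 13.25
tool_pos: [0.3863, -0.2956, 0.0136]
tool_rot: [3.141, -0.0, -3.02]
contact_force: [0.5, 0.1, -0.3]
opening: 0.0508
grip_force: 0.0
```

Emit:
apply_moves(
  delta_pos=[
    [0, 0, -0.005],
    [0, 0, -0.01],
    [0, 0, -0.015],
    [0, 0, -0.02],
    [0, 0, -0.025],
    [0, 0, -0.03],
    [0, 0, -0.03],
    [0, 0, -0.03],
  ],
  dr=[
    [0, 0, 0],
    [0, 0, 0],
    [0, 0, 0],
    [0, 0, 0],
    [0, 0, 0],
    [0, 0, 0],
    [0, 0, 0],
    [0, 0, 0],
  ],
  jaw=[0.55, 0.55, 0.55, 0.55, 0.55, 0.55, 0.55, 0.55],
)

```text
time: 13.92
tool_pos: [0.3863, -0.2956, 0.0016]
tool_rot: [3.141, -0.0, -3.02]
contact_force: [0.7, 0.1, 0.8]
opening: 0.0502
grip_force: 0.0
```

Emit:
apply_moves(
  delta_pos=[
    [0, 0, -0.004],
    [0, 0, -0.008],
    [0, 0, -0.012],
    [0, 0, -0.016],
    [0, 0, -0.02],
    [0, 0, -0.02],
    [0, 0, -0.02],
  ],
  dr=[
    [0, 0, 0],
    [0, 0, 0],
    [0, 0, 0],
    [0, 0, 0],
    [0, 0, 0],
    [0, 0, 0],
    [0, 0, 0],
  ],
  jaw=[0.55, 0.55, 0.55, 0.55, 0.55, 0.55, 0.55],
)

```text
time: 14.5
tool_pos: [0.3863, -0.2956, -0.0064]
tool_rot: [3.141, -0.0, -3.02]
contact_force: [0.8, -0.4, -0.8]
opening: 0.0507
grip_force: 0.0
```

Emit:
apply_moves(
  delta_pos=[
    [0, 0, -0.004],
    [0, 0, -0.008],
    [0, 0, -0.012],
    [0, 0, -0.015],
    [0, 0, -0.015],
    [0, 0, -0.015],
  ],
  dr=[
    [0, 0, 0],
    [0, 0, 0],
    [0, 0, 0],
    [0, 0, 0],
    [0, 0, 0],
    [0, 0, 0],
  ],
  jaw=[0.55, 0.55, 0.55, 0.55, 0.55, 0.55],
)

```text
time: 15.0
tool_pos: [0.3864, -0.2957, -0.0111]
tool_rot: [-3.141, 0.0, -3.02]
contact_force: [-2.2, 2.4, 14.7]
opening: 0.0504
grip_force: 7.1
```

```bash
python3 -c "
from h import *
im,s=grab('wrist','w8.png');print(s['tool_pos'],s['contact_force'])
t,_=grab('scene','sc2.png')"
```

```text
[ 0.38643447 -0.29570405 -0.01110894] [-2.18253764  2.37076924 14.71515289]
```

Emit:
apply_moves(
  delta_pos=[
    [0, 0, 0.0075],
    [0, 0, 0.0075],
    [0, 0, 0.0075],
    [0, 0, 0.0075],
    [0, 0, 0.0075],
    [0, 0, 0.0075],
    [0, 0, 0.0075],
    [0, 0, 0.0075],
  ],
  dr=[
    [0, 0, 0],
    [0, 0, 0],
    [0, 0, 0],
    [0, 0, 0],
    [0, 0, 0],
    [0, 0, 0],
    [0, 0, 0],
    [0, 0, 0],
  ],
  jaw=[0.3, 0.1, 0.1, 0.1, 0.1, 0.1, 0.1, 0.1],
  force=50,
)

```text
time: 15.77
tool_pos: [0.3864, -0.2958, -0.0095]
tool_rot: [3.142, 0.0, -3.02]
contact_force: [0.9, -2.8, -3.3]
opening: 0.0198
grip_force: 50.0
```

Emit:
apply_moves(
  delta_pos=[
    [0, 0, 0.05],
    [0, 0, 0.12],
    [0, 0, 0.2],
    [0, 0, 0.3],
    [0.05, 0.02, 0.35],
    [0.1, 0.05, 0.4],
    [0.15, 0.08, 0.4],
    [0.2, 0.1, 0.4],
  ],
  dr=[
    [0, 0, 0],
    [0, 0, 0],
    [0, 0, -0.1],
    [0, 0, -0.3],
    [0, 0, -0.5],
    [0, 0, -0.7],
    [0, 0, -0.85],
    [0, 0, -1],
  ],
  jaw=[0.1, 0.1, 0.1, 0.1, 0.1, 0.1, 0.1, 0.1],
)

```text
time: 16.43
tool_pos: [0.4669, -0.2543, 0.1514]
tool_rot: [3.141, -0.0, 2.759]
contact_force: [-0.2, -0.6, -5.8]
opening: 0.0195
grip_force: 50.0
```

Emit:
apply_moves(
  delta_pos=[
    [0.05, 0.02, 0],
    [0.1, 0.04, 0],
    [0.15, 0.06, 0],
    [0.2, 0.08, 0],
    [0.25, 0.1, 0],
  ],
  dr=[
    [0, 0, -0.2],
    [0, 0, -0.4],
    [0, 0, -0.6],
    [0, 0, -0.8],
    [0, 0, -1],
  ],
  jaw=[0.1, 0.1, 0.1, 0.1, 0.1],
)

```text
time: 16.85
tool_pos: [0.5661, -0.2143, 0.1491]
tool_rot: [-3.14, -0.004, 2.258]
contact_force: [0.9, 0.6, -5.7]
opening: 0.0198
grip_force: 50.0
```

Emit:
apply_moves(
  delta_pos=[
    [0.05, 0.02, 0],
    [0.08, 0.04, 0],
    [0.08, 0.06, 0],
    [0.08, 0.06, 0],
    [0.08, 0.06, 0],
  ],
  dr=[
    [0, 0, -0.2],
    [0, 0, -0.4],
    [0, 0, -0.6],
    [0, 0, -0.8],
    [0, 0, -1],
  ],
  jaw=[0.1, 0.1, 0.1, 0.1, 0.1],
)

```text
time: 17.27
tool_pos: [0.5973, -0.1901, 0.1487]
tool_rot: [-3.138, -0.003, 1.759]
contact_force: [-0.4, -0.1, -6.3]
opening: 0.0197
grip_force: 50.0
```

Emit:
apply_moves(
  delta_pos=[
    [0, 0, 0],
    [0, 0, 0],
    [0, 0, 0],
    [0, 0, 0],
    [0, 0, 0],
    [0, 0, 0],
  ],
  dr=[
    [0, 0, -0.2],
    [0, 0, -0.4],
    [0, 0, -0.59],
    [0, 0, -0.59],
    [0, 0, -0.59],
    [0, 0, -0.59],
  ],
  jaw=[0.1, 0.1, 0.1, 0.1, 0.1, 0.1],
)

```text
time: 17.77
tool_pos: [0.5978, -0.1914, 0.1499]
tool_rot: [-3.14, -0.001, 1.471]
contact_force: [0.4, 0.7, -6.3]
opening: 0.0197
grip_force: 50.0
```

Run:
```python
from h import *
import pickle
im,s=grab('wrist','w9.png');pickle.dump(s,open('s9.pkl','wb'));print(s['tool_pos'],s['tool_rot'],s['opening'],s['contact_force'])
c=cam('wrist',s); ct=cam('top')
for P in [(.614,.102,.075),(.597,-.064,.075),(.459,-.036,.05)]: print(proj(c,P),proj(ct,P))
```

```text
[ 0.59780118 -0.19135645  0.14989246] [-3.13979408e+00 -6.57748274e-04  1.47061209e+00] 0.019705881345086426 [ 0.38707006  0.65422208 -6.34261953]
[ 301.37004409 -223.34014369] [287.96750629 182.66317497]
[304.64380292  49.8421435 ] [341.03202106 190.51313631]
[146.96776545  39.32179154] [329.88851943 235.39244642]
```

Emit:
apply_moves(
  delta_pos=[
    [0, 0.05, 0.08],
    [0, 0.1, 0.16],
    [0, 0.2, 0.25],
    [0, 0.3, 0.25],
    [0, 0.3, 0.25],
    [0, 0.3, 0.25],
    [0, 0.3, 0.25],
  ],
  dr=[
    [0, 0, 0],
    [0, 0, 0],
    [0, 0, 0],
    [0, 0, 0],
    [0, 0, 0],
    [0, 0, 0],
    [0, 0, 0],
  ],
  jaw=[0.1, 0.1, 0.1, 0.1, 0.1, 0.1, 0.1],
)

```text
time: 18.4
tool_pos: [0.5981, -0.0708, 0.2506]
tool_rot: [-3.141, 0.0, 1.471]
contact_force: [-1.2, 0.2, -5.8]
opening: 0.0202
grip_force: 50.0
```

Run:
```python
from h import *
import pickle
im,s=grab('wrist','w10.png');pickle.dump(s,open('s10.pkl','wb'));print(s['tool_pos'],s['tool_rot'])
c=cam('wrist',s)
q=proj(c,(.614,.102,.075));print(q, proj(c,(.459,-.036,.05)))
def crop(f,u,v,w,h,W,H): 
    a=cv2.imread('pics/'+f); u=max(0,min(640-w,u));v=max(0,min(400-h,v));print(f,u,v); return cv2.resize(a[v:v+h,u:u+w],(W,H),interpolation=2)
g=crop('w9.png',255,0,100,100,400,300); g=crop('w9.png',265,10,80,80,400,400)
h=crop('w10.png',int(q[0])-40,int(q[1])-40,80,80,400,400)
i=crop('top0.png',270,170,80,30,400,150); j=cv2.resize(cv2.imread('pics/w10.png'),(400,250))[:200]
j=crop('w10.png',0,0,640,320,400,200); i=crop('top0.png',270,165,80,40,400,200)
cv2.imwrite('pics/pins.png',np.vstack([np.hstack([g,h]),np.hstack([i,j])]))
```

```text
[ 0.59808686 -0.07083523  0.25062752] [-3.14120873e+00  3.05098212e-04  1.47076932e+00]
[320.22526113  25.12891318] [213.41501356 161.429007  ]
w9.png 255 0
w9.png 265 10
w10.png 280 0
top0.png 270 170
w10.png 0 0
top0.png 270 165
```

View pics/pins.png

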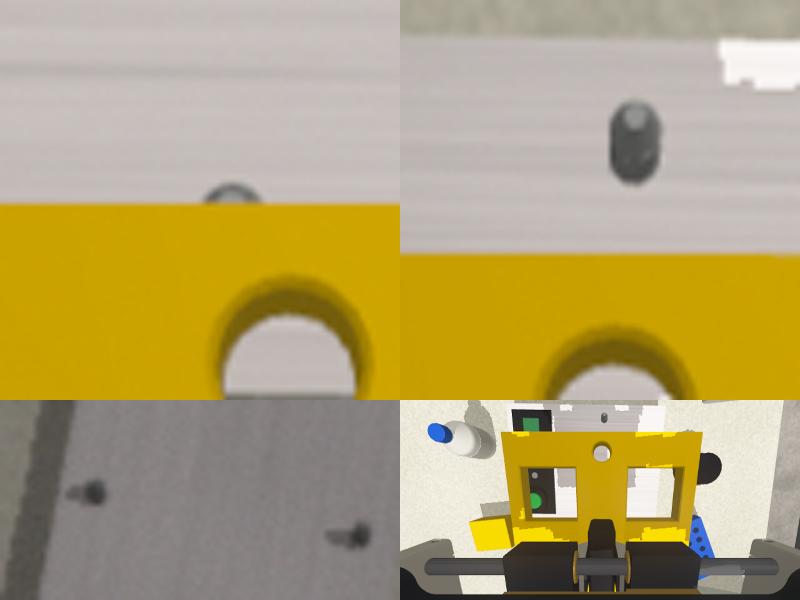

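Run:
```python
from h import *
import pickle
s9,s10=[pickle.load(open(f,'rb')) for f in('s9.pkl','s10.pkl')]
a=ray(cam('wrist',s10),(327,23),.075);a2=ray(cam('wrist',s10),(327,33),.045);b=ray(cam('wrist',s9),(311.4,48.5),.075)
print('wrist',a,a2,b,np.linalg.norm(a-b),np.degrees(np.arctan2(*(a-b)[1::-1])))
ct=cam('top');p=ray(ct,(289.4,183.4),.07);q=ray(ct,(342.2,192.2),.07);print('top',p,q,np.linalg.norm(p-q),np.degrees(np.arctan2(*(p-q)[1::-1])))
# deck hole in w10, deck top z = tool z +.0095+.018 
im=cv2.imread('pics/w10.png')
c=cam('wrist',s10)
# strip edges: black control strip long edge direction from top0
t=cv2.imread('pics/top0.png'); d=(t.max(2)<60).astype(np.uint8); d[:200]=0;d[260:]=0;d[:,:265]=0;d[:,350:]=0
n,l,st,ce=cv2.connectedComponentsWithStats(d)
i=1+st[1:,4].argmax(); cn=cv2.findContours((l==i).astype(np.uint8),0,1)[0][0]; r=cv2.boxPoints(cv2.minAreaRect(cn)); P=np.array([ray(ct,x,.045)[:2] for x in r]);print(st[i],P, [np.degrees(np.arctan2(*(P[k]-P[k-1])[::-1])) for k in(1,2)])
# deck outline hole fit
hs=cv2.cvtColor(im,cv2.COLOR_BGR2HSV); y=cv2.inRange(hs,(15,120,60),(35,255,255)); y[:, :]=y
cs,h=cv2.findContours(y,cv2.RETR_CCOMP,1)
for k,cc in enumerate(cs):
  if h[0][k][3]>=0 and cv2.contourArea(cc)>100: (u,v),rad=cv2.minEnclosingCircle(cc); print('hole',u,v,rad,cv2.contourArea(cc),ray(c,(u,v),s10['tool_pos'][2]+.0095+.009)-s10['tool_pos'])
```

```text
wrist [0.62161129 0.10333898 0.075     ] [0.62188697 0.10143501 0.045     ] [ 0.60254983 -0.06356279  0.075     ] 0.16798672399252002 83.4846155913934
top [0.61308904 0.09784293 0.07      ] [ 0.59296033 -0.06807819  0.07      ] 0.1671376218147531 83.0829678361367
[ 275  215   66   33 1195] [[ 0.44634817  0.13403132]
 [ 0.51847007  0.12734549]
 [ 0.49517518 -0.06958809]
 [ 0.42376114 -0.06040261]] [np.float64(-5.296281201058512), np.float64(-96.74606016637237)]
hole 399.0 148.0 54.48862838745117 5958.0 [0.04941403 0.05073969 0.0185    ]
hole 243.5 148.5 55.15896224975586 5917.0 [-0.03783463  0.05922326  0.0185    ]
hole 322.4565124511719 85.8043441772461 14.505972862243652 593.0 [0.0097767  0.08780409 0.0185    ]
```

Emit:
apply_moves(
  delta_pos=[
    [0.01, 0.05, -0.05],
    [0.02, 0.1, -0.1],
    [0.03, 0.1275, -0.2],
    [0.03, 0.1275, -0.3],
    [0.03, 0.1275, -0.36],
    [0.03, 0.1275, -0.41],
    [0.03, 0.1275, -0.41],
    [0.03, 0.1275, -0.41],
  ],
  dr=[
    [0, 0, -0.033],
    [0, 0, -0.033],
    [0, 0, -0.033],
    [0, 0, -0.033],
    [0, 0, -0.033],
    [0, 0, -0.033],
    [0, 0, -0.033],
    [0, 0, -0.033],
  ],
  jaw=[0.1, 0.1, 0.1, 0.1, 0.1, 0.1, 0.1, 0.1],
)

```text
time: 19.12
tool_pos: [0.6096, -0.0216, 0.0855]
tool_rot: [-3.138, 0.0, 1.45]
contact_force: [0.7, 0.9, -5.5]
opening: 0.02
grip_force: 50.0
```

```bash
cat > pin.py <<'E'
from h import *
im,s=grab('wrist','w11.png'); print(s['tool_pos'],s['tool_rot'],s['contact_force'])
c=cam('wrist',s); zt=s['tool_pos'][2]+.0095
hs=cv2.cvtColor(im,cv2.COLOR_RGB2HSV); y=cv2.inRange(hs,(15,120,60),(35,255,255))
cs,h=cv2.findContours(y,cv2.RETR_CCOMP,1)
for k,cc in enumerate(cs):
  if h[0][k][3]>=0 and cv2.contourArea(cc)>100: (u,v),rad=cv2.minEnclosingCircle(cc); print('hole',u,v,rad,ray(c,(u,v),zt+.009))
print('pred',proj(c,(.6217,.1034,.075)))
g=cv2.cvtColor(im,cv2.COLOR_RGB2GRAY); d=((g<125)&(hs[:,:,1]<70)).astype(np.uint8); d[150:]=0
n,l,st,ce=cv2.connectedComponentsWithStats(d)
for i in range(1,n):
  if st[i,4]>100 : print('dk',st[i],ce[i])
E
python3 pin.py
```

```text
[ 0.60961883 -0.02161244  0.08553179] [-3.13842048e+00  3.44810834e-05  1.45027285e+00] [ 0.65095943  0.94915809 -5.4687622 ]
hole 524.0 139.5 15.207006454467773 [0.72958625 0.02443808 0.10403179]
hole 401.2452087402344 147.75477600097656 55.519229888916016 [0.66131901 0.02810912 0.10403179]
hole 243.24522399902344 148.24522399902344 55.51924133300781 [0.57287432 0.03853314 0.10403179]
hole 322.4565124511719 85.8043441772461 14.505972862243652 [0.621215   0.06598369 0.10403179]
pred [315.87543921  25.73334965]
dk [  61   17  113  133 8571] [119.1947264   77.93711352]
dk [307  22  18  27 350] [315.85714286  36.22571429]
dk [  0  76  36  35 923] [14.27410618 95.07692308]
dk [ 561  129   79   21 1343] [604.89724497 140.20774386]
```

Emit:
apply_moves(
  delta_pos=[
    [0.001, 0.04, 0],
    [0.001, 0.08, 0],
    [0.001, 0.0935, 0],
    [0.001, 0.0935, 0],
    [0.001, 0.0935, -0.03],
    [0.001, 0.0935, -0.05],
    [0.001, 0.0935, -0.06],
    [0.001, 0.0935, -0.06],
  ],
  dr=[
    [0, 0, 0.007],
    [0, 0, 0.007],
    [0, 0, 0.007],
    [0, 0, 0.007],
    [0, 0, 0.007],
    [0, 0, 0.007],
    [0, 0, 0.007],
    [0, 0, 0.007],
  ],
  jaw=[0.1, 0.1, 0.1, 0.1, 0.1, 0.1, 0.1, 0.1],
)

```text
time: 19.83
tool_pos: [0.6101, 0.0161, 0.0618]
tool_rot: [-3.14, 0.0, 1.454]
contact_force: [-0.5, -0.2, -6.3]
opening: 0.0196
grip_force: 50.0
```

Run:
```python
from h import *
im,s=grab('wrist','w12.png'); print(s['tool_pos'],s['tool_rot'],s['contact_force'])
g=cv2.cvtColor(im,cv2.COLOR_RGB2GRAY); print(g[72:102:2,306:340:2])
```

```text
[0.61005948 0.01612246 0.0617967 ] [-3.13958154e+00  2.56124689e-04  1.45420532e+00] [-0.49410984 -0.22085015 -6.27085298]
[[157 153 130 102  92  92  91  93 115 101  90  91  90  91 115 137 158]
 [157 137 119  94  92 122 167 188 189 188 171 142  90  91  98 122 158]
 [155 134  97  97 154 189 189 190 192 191 191 191 174 101  90 116 140]
 [149 132  97 147 192 192 192 191 181 188 194 193 193 183  91 104 129]
 [146 124 113 189 190 187 143 118 111 114 139 175 191 190 155  95 126]
 [143 113 151 185 182 117 104 108 113 114 116 116 164 187 178  94 125]
 [147 118 178 188 131  99 103 138 147 146 120 116 119 189 187  93 127]
 [150 132 190 184  96  96 113 145 147 145 142 111 113 153 192 107 131]
 [154 140 189 179  95  94 116 148 148 148 145 106 110 129 190 125 137]
 [156 145 170 173  92  91 101 146 146 147 131 103 108 124 184 127 154]
 [155 153 155 176  91  90  88 108 129 121  95  99 106 134 167 140 157]
 [156 156 150 162  96  88  88  87  86  92  95  99 102 150 136 157 158]
 [156 156 156 150 137  94  88  86  86  89  93  99 124 137 152 157 157]
 [155 155 156 157 152 147 137 124 111 121 129 141 143 156 156 156 157]
 [155 155 155 155 155 155 153 151 148 149 151 156 157 156 156 155 156]]
```

Emit:
apply_moves(
  delta_pos=[
    [0, 0, -0.012],
    [0, 0, -0.024],
    [0, 0, -0.036],
    [0, 0, -0.048],
    [0, 0, -0.056],
    [0, 0, -0.062],
    [0, 0, -0.065],
    [0, 0, -0.065],
  ],
  dr=[
    [0, 0, 0],
    [0, 0, 0],
    [0, 0, 0],
    [0, 0, 0],
    [0, 0, 0],
    [0, 0, 0],
    [0, 0, 0],
    [0, 0, 0],
  ],
  jaw=[0.1, 0.1, 0.1, 0.1, 0.1, 0.1, 0.1, 0.1],
)

```text
time: 20.55
tool_pos: [0.6106, 0.0168, 0.0364]
tool_rot: [-3.141, 0.0, 1.455]
contact_force: [0.2, -1.0, -5.8]
opening: 0.0195
grip_force: 50.0
```

Lower 1.5 mm more, then open.

Emit:
apply_moves(
  delta_pos=[
    [0, 0, -0.003],
    [0, 0, -0.005],
    [0, 0, -0.005],
    [0, 0, -0.005],
  ],
  dr=[
    [0, 0, 0],
    [0, 0, 0],
    [0, 0, 0],
    [0, 0, 0],
  ],
  jaw=[0.1, 0.1, 0.1, 0.1],
)

```text
time: 20.88
tool_pos: [0.6109, 0.0167, 0.0356]
tool_rot: [3.141, 0.0, 1.455]
contact_force: [-2.3, -2.1, 1.9]
opening: 0.02
grip_force: 50.0
```

Emit:
apply_moves(
  delta_pos=[
    [0, 0, 0],
    [0, 0, 0],
    [0, 0, 0],
    [0, 0, 0],
    [0, 0, 0],
  ],
  dr=[
    [0, 0, 0],
    [0, 0, 0],
    [0, 0, 0],
    [0, 0, 0],
    [0, 0, 0],
  ],
  jaw=[0.4, 0.5, 0.5, 0.5, 0.5],
)

```text
time: 21.3
tool_pos: [0.611, 0.0168, 0.0349]
tool_rot: [3.141, -0.0, 1.455]
contact_force: [0.6, 0.1, 0.6]
opening: 0.0446
grip_force: 0.0
```

Emit:
apply_moves(
  delta_pos=[
    [0, 0, 0.05],
    [0, 0, 0.1],
    [0, 0, 0.2],
    [0, 0, 0.3],
    [0, 0, 0.4],
    [0, 0, 0.45],
    [0, 0, 0.45],
  ],
  dr=[
    [0, 0, 0],
    [0, 0, 0],
    [0, 0, 0],
    [0, 0, 0],
    [0, 0, 0],
    [0, 0, 0],
    [0, 0, 0],
  ],
  jaw=[0.5, 0.5, 0.7, 0.9, 1, 1, 1],
)

```text
time: 21.88
tool_pos: [0.6135, 0.0166, 0.2212]
tool_rot: [3.13, -0.0, 1.455]
contact_force: [0.0, 0.9, -0.6]
opening: 0.0744
grip_force: 0.0
```

Run:
```python
from h import *
im,s=grab('wrist','w13.png'); print(s['tool_pos'],s['tool_rot'],s['contact_force'])
c=cam('wrist',s); hs=cv2.cvtColor(im,cv2.COLOR_RGB2HSV); y=cv2.inRange(hs,(15,120,60),(35,255,255))
cs,h=cv2.findContours(y,cv2.RETR_CCOMP,1)
for k,cc in enumerate(cs):
  if h[0][k][3]>=0 and cv2.contourArea(cc)>60: (u,v),rad=cv2.minEnclosingCircle(cc); print('hole',u,v,rad,ray(c,(u,v),.054))
for P in [(.6217,.1034,.063)]: print(proj(c,P))
# well predictions
a=1.4537; ex=np.array([np.sin(a),-np.cos(a),0]); ey=np.array([np.cos(a),np.sin(a),0]); C=np.array([.6217,.1034,0])-.085*ey
print('C',C,[(C+i*.045*ex+j*.05*ey).round(4).tolist() for i in(-1,1) for j in(-1,1)],'btn',C-.14*ex-.07*ey)
# orange caps in top image
t=cv2.imread('pics/top0.png')[:,:,::-1]; 
m=((t[:,:,0]>120)&(t[:,:,1]<110)&(t[:,:,2]<70)&(t[:,:,1]>25)).astype(np.uint8); m[:150]=0;m[280:]=0;m[:,:160]=0;m[:,265:]=0
n,l,st,ce=cv2.connectedComponentsWithStats(m)
for i in range(1,n): print(st[i],ce[i].round(1))
```

```text
[0.61350198 0.01662862 0.22115384] [ 3.13018608e+00 -3.05840318e-04  1.45491317e+00] [ 0.04540749  0.85075465 -0.61862437]
hole 354.5 217.5 23.505416870117188 [ 0.65125367 -0.03363247  0.054     ]
hole 282.9053955078125 217.5 23.82579803466797 [ 0.5619224  -0.02288461  0.054     ]
hole 318.0 185.5 27.409038543701172 [0.61053948 0.01257377 0.054     ]
hole 356.5 136.5 27.613502502441406 [0.66243696 0.06549819 0.054     ]
hole 280.0 136.5 27.95094871520996 [0.57334203 0.07592095 0.054     ]
hole 318.1027526855469 105.51370239257812 7.56718111038208 [0.62178637 0.1051569  0.054     ]
[318.19660075 106.67919224]
C [0.61176954 0.01898208 0.        ] [[0.5612, -0.0254, 0.0], [0.5729, 0.0739, 0.0], [0.6506, -0.0359, 0.0], [0.6623, 0.0634, 0.0]] btn [ 0.46455023 -0.03418252  0.        ]
[211 178   1   3   3] [211. 179.]
[202 185   2   1   2] [202.5 185. ]
[207 185   3   3   7] [207.7 186. ]
[232 198   2   2   4] [232.5 198.5]
[227 205   3   3   6] [228.2 205.8]
[193 212   2   3   5] [193.6 213.2]
[243 237   3   2   6] [244.  237.5]
[241 242   2   3   6] [241.5 243. ]
```

Emit:
apply_moves(
  delta_pos=[
    [0, 0.02, 0.1],
    [-0.03, 0.06, 0.2],
    [-0.08, 0.12, 0.28],
    [-0.14, 0.2, 0.33],
    [-0.2, 0.28, 0.37],
    [-0.26, 0.36, 0.37],
    [-0.33, 0.45, 0.37],
    [-0.33, 0.46, 0.37],
  ],
  dr=[
    [0, 0, 0],
    [0, 0, 0],
    [0, 0, 0],
    [0, 0, 0],
    [0, 0, 0],
    [0, 0, 0],
    [0, 0, 0],
    [0, 0, 0],
  ],
  jaw=[1, 1, 1, 1, 1, 1, 1, 1],
)

```text
time: 22.6
tool_pos: [0.4753, 0.2041, 0.3623]
tool_rot: [-3.14, -0.001, 1.458]
contact_force: [0.2, 0.8, -0.5]
opening: 0.092
grip_force: 0.0
```

Emit:
apply_moves(
  delta_pos=[
    [0, 0, 0],
    [0, 0, 0],
    [0, 0, 0],
  ],
  dr=[
    [0, 0, 0],
    [0, 0, 0],
    [0, 0, 0],
  ],
  jaw=[1, 1, 1],
)

```text
time: 22.85
tool_pos: [0.4791, 0.2001, 0.3615]
tool_rot: [-3.14, 0.001, 1.454]
contact_force: [0.3, -0.3, 0.0]
opening: 0.0919
grip_force: 0.0
```

```bash
cat > car.py <<'E'
from h import *
im,s=grab('wrist','w14.png'); print(s['tool_pos'],s['tool_rot'])
c=cam('wrist',s); hs=cv2.cvtColor(im,cv2.COLOR_RGB2HSV)
H,S,V=[hs[:,:,i].astype(int) for i in range(3)]
def comp(name,m,z,mn):
    m=m.astype(np.uint8); m[240:]=0
    n,l,st,ce=cv2.connectedComponentsWithStats(m)
    for i in range(1,n):
        if st[i,4]>=mn: print(name,st[i],ce[i].round(1),ray(c,ce[i],z)[:2].round(4))
comp('red',((H<5)|(H>174))&(S>150)&(V>60),.157,6)
comp('orange',(H>=5)&(H<14)&(S>150)&(V>100),.105,6)
comp('blue',(H>105)&(H<125)&(S>120)&(V>40),.10,40)
comp('purple',(H>130)&(H<160)&(S>80)&(V>30),.12,40)
for z in(.157,): print('hubpred',proj(c,(.472,.285,z)))
E
python3 car.py
```

```text
[0.47908757 0.20013883 0.36152623] [-3.13995922e+00  1.18045327e-03  1.45442964e+00]
red [320   0   8   4  23] [324.1   1. ] [0.5057 0.4053]
red [214  62   8  10  57] [217.6  66.2] [0.3681 0.3508]
red [379 111   6   8  39] [381.5 114.3] [0.5637 0.2708]
red [278 169   7   6  32] [281.  171.6] [0.4256 0.2129]
orange [307  33   5   8  21] [309.   36.3] [0.4829 0.3841]
orange [388  38   6   8  13] [391.2  41.9] [0.5932 0.3642]
orange [352  99   7   5  21] [355.5 100.9] [0.5382 0.2939]
orange [350 112   5   7  14] [352.8 115.1] [0.5326 0.2749]
orange [282 140   4   6  17] [283.4 142.6] [0.4273 0.2478]
orange [294 143   7   7  36] [296.8 146.3] [0.4462 0.2402]
blue [302  25  11  25 107] [306.4  37.4] [0.4792 0.3845]
blue [317  29  16  28 226] [325.1  43.7] [0.5037 0.3736]
blue [349  94  13  10  55] [355.4  97.5] [0.539  0.2987]
blue [343 110  15  14  83] [349.  117.9] [0.5272 0.2716]
blue [278 136   8  13  44] [280.8 140.9] [0.4231 0.2506]
blue [292 140  14  13  79] [299.8 146.6] [0.4502 0.239 ]
purple [ 377   16   41   53 1118] [398.7  44.7] [0.5993 0.3565]
hubpred [308.5597159  111.50734463]
```

Emit:
apply_moves(
  delta_pos=[
    [-0.04, 0.03, -0.05],
    [-0.08, 0.06, -0.1],
    [-0.1135, 0.078, -0.15],
    [-0.1135, 0.078, -0.2],
    [-0.1135, 0.078, -0.2],
    [-0.1135, 0.078, -0.2],
    [-0.1135, 0.078, -0.2],
  ],
  dr=[
    [0, 0, -0.2],
    [0, 0, -0.4],
    [0, 0, -0.548],
    [0, 0, -0.548],
    [0, 0, -0.548],
    [0, 0, -0.548],
    [0, 0, -0.548],
  ],
  jaw=[1, 1, 1, 1, 1, 1, 1],
)

```text
time: 23.48
tool_pos: [0.4346, 0.2314, 0.2836]
tool_rot: [3.14, -0.001, 1.18]
contact_force: [0.4, -0.3, 0.5]
opening: 0.0915
grip_force: 0.0
```

```bash
cat >> car.py <<'E'
# white tab corners: bright low-sat blobs
t=s['tool_pos']; print('tcp px',proj(c,t))
comp('white',(S<40)&(V>200),.181,60)
comp('whiteB',(S<40)&(V>150)&(V<=200),.181,60)
E
python3 car.py
```

```text
[0.43464706 0.23136102 0.28361737] [ 3.14048653e+00 -6.24641130e-04  1.17958038e+00]
red [212 103   9  10  68] [215.7 107.3] [0.3677 0.351 ]
red [420 102   9  10  81] [423.8 106.5] [0.563  0.2713]
red [317 205   8   6  48] [320.5 207.5] [0.4254 0.2129]
orange [398  13   8  10  15] [402.7  16.2] [0.5871 0.3671]
orange [308  36   7  11  54] [311.2  41.4] [0.4841 0.3824]
orange [326  36   7  11  33] [329.6  42.3] [0.5028 0.3736]
orange [378  97  10   5  40] [382.8  99.4] [0.5377 0.2934]
orange [384 113   3   6   8] [385.4 115.5] [0.5345 0.275 ]
orange [310 167   6   8  42] [312.8 170.5] [0.429  0.2473]
orange [325 167   7   8  31] [328.4 170.2] [0.4471 0.2402]
blue [326  25  12  33 251] [331.6  42.2] [0.5055 0.3739]
blue [303  26  12  32 244] [308.4  42.7] [0.481  0.3836]
blue [371  92  24  11 145] [381.8  96.4] [0.5388 0.297 ]
blue [374 113  20  13 144] [383.4 119.5] [0.5317 0.2713]
blue [305 164  11  16  78] [309.3 171. ] [0.4243 0.2477]
blue [325 164  12  17  95] [331.5 171.9] [0.4497 0.236 ]
purple [ 387    0   54   52 1651] [413.6  23.8] [0.5903 0.353 ]
hubpred [335.45967621 128.83
[... 259 characters left out ...]
.5 229.4] [0.5411 0.147 ]
whiteB [    0     0   128   240 12437] [34.6 96.5] [0.224  0.4193]
whiteB [ 182    0  162  104 4041] [259.5  33.7] [0.4394 0.3873]
whiteB [378   0  33  51 515] [389.2  13. ] [0.5508 0.359 ]
whiteB [553   0  31 134 513] [566.   57.4] [0.6865 0.2646]
whiteB [ 316   13   67   90 2224] [359.   60.9] [0.513 0.333]
whiteB [222 104  69  11 530] [252.1 108.4] [0.4058 0.3328]
whiteB [295 139  32  23 244] [310.8 152.2] [0.4408 0.2744]
whiteB [ 340  146  189   79 3808] [433.8 178.8] [0.5437 0.2035]
whiteB [ 554  169   42   53 1140] [572.  188.7] [0.6689 0.141 ]
whiteB [413 170 114  40 714] [469.4 188.9] [0.5736 0.1801]
whiteB [282 211  38  29 742] [297.9 228.2] [0.3979 0.2075]
```

Emit:
apply_moves(
  delta_pos=[
    [-0.003, 0.0025, -0.08],
    [-0.003, 0.0025, -0.16],
    [-0.003, 0.0025, -0.24],
    [-0.003, 0.0025, -0.32],
    [-0.003, 0.0025, -0.37],
    [-0.003, 0.0025, -0.405],
    [-0.003, 0.0025, -0.405],
    [-0.003, 0.0025, -0.405],
  ],
  dr=[
    [0, 0, 0],
    [0, 0, 0],
    [0, 0, 0],
    [0, 0, 0],
    [0, 0, 0],
    [0, 0, 0],
    [0, 0, 0],
    [0, 0, 0],
  ],
  jaw=[1, 1, 1, 1, 1, 1, 1, 1],
)

```text
time: 24.2
tool_pos: [0.4331, 0.2329, 0.1213]
tool_rot: [3.141, -0.0, 1.18]
contact_force: [-0.5, 0.4, 1.9]
opening: 0.092
grip_force: 0.0
```

Emit:
apply_moves(
  delta_pos=[
    [0, 0, 0],
    [0, 0, 0],
    [0, 0, 0],
    [0, 0, 0],
    [0, 0, 0],
    [0, 0, 0],
    [0, 0, 0],
    [0, 0, 0],
  ],
  dr=[
    [0, 0, 0],
    [0, 0, 0],
    [0, 0, 0],
    [0, 0, 0],
    [0, 0, 0],
    [0, 0, 0],
    [0, 0, 0],
    [0, 0, 0],
  ],
  jaw=[0.6, 0.35, 0.35, 0.35, 0.35, 0.35, 0.35, 0.35],
  force=40,
)

```text
time: 24.87
tool_pos: [0.4322, 0.233, 0.1209]
tool_rot: [3.141, -0.0, 1.181]
contact_force: [3.1, -1.1, 2.3]
opening: 0.0433
grip_force: 1.5
```

Emit:
apply_moves(
  delta_pos=[
    [0, 0, 0],
    [0, 0, 0],
    [0, 0, 0],
    [0, 0, 0],
  ],
  dr=[
    [0, 0, 0],
    [0, 0, 0],
    [0, 0, 0],
    [0, 0, 0],
  ],
  jaw=[0.35, 0.35, 0.35, 0.35],
)

```text
time: 25.2
tool_pos: [0.4324, 0.233, 0.1209]
tool_rot: [3.141, -0.0, 1.181]
contact_force: [0.5, -1.1, 1.8]
opening: 0.0418
grip_force: 40.0
```

Emit:
apply_moves(
  delta_pos=[
    [0, 0, 0.02],
    [0, 0, 0.04],
    [0, 0, 0.0575],
    [0, 0, 0.0575],
    [0, 0, 0.0575],
  ],
  dr=[
    [0, 0, 0],
    [0, 0, 0],
    [0, 0, 0],
    [0, 0, 0],
    [0, 0, 0],
  ],
  jaw=[0.35, 0.35, 0.35, 0.35, 0.35],
)

```text
time: 25.62
tool_pos: [0.4324, 0.2331, 0.1444]
tool_rot: [3.141, -0.001, 1.181]
contact_force: [-1.2, 0.6, -1.5]
opening: 0.0421
grip_force: 40.0
```

Emit:
apply_moves(
  delta_pos=[
    [-0.01, -0.025, 0],
    [-0.02, -0.05, 0],
    [-0.03, -0.075, 0],
    [-0.04, -0.1, 0],
    [-0.05, -0.125, 0],
    [-0.06, -0.15, 0],
    [-0.06, -0.15, 0],
    [-0.06, -0.15, 0],
  ],
  dr=[
    [0, 0, 0],
    [0, 0, 0],
    [0, 0, 0],
    [0, 0, 0],
    [0, 0, 0],
    [0, 0, 0],
    [0, 0, 0],
    [0, 0, 0],
  ],
  jaw=[0.35, 0.35, 0.35, 0.35, 0.35, 0.35, 0.35, 0.35],
)

```text
time: 26.28
tool_pos: [0.4082, 0.1724, 0.144]
tool_rot: [3.141, -0.0, 1.179]
contact_force: [-0.8, 0.5, -1.2]
opening: 0.0419
grip_force: 40.0
```

Emit:
apply_moves(
  delta_pos=[
    [0, 0, 0.08],
    [0, 0, 0.16],
    [0, 0, 0.24],
    [0.05, -0.05, 0.265],
    [0.12, -0.1, 0.265],
    [0.19, -0.16, 0.265],
    [0.26, -0.22, 0.265],
    [0.33, -0.28, 0.265],
  ],
  dr=[
    [0, 0, 0],
    [0, 0, 0],
    [0, 0, 0.1],
    [0, 0, 0.2],
    [0, 0, 0.3],
    [0, 0, 0.4],
    [0, 0, 0.5],
    [0, 0, 0.548],
  ],
  jaw=[0.35, 0.35, 0.35, 0.35, 0.35, 0.35, 0.35, 0.35],
)

```text
time: 26.95
tool_pos: [0.5416, 0.0602, 0.2499]
tool_rot: [3.141, -0.0, 1.458]
contact_force: [0.3, -0.0, -1.9]
opening: 0.0416
grip_force: 40.0
```

Emit:
apply_moves(
  delta_pos=[
    [0.07, -0.06, 0],
    [0.14, -0.12, 0],
    [0.21, -0.18, 0],
    [0.25, -0.22, 0],
    [0.2765, -0.238, 0],
    [0.2765, -0.238, 0],
    [0.2765, -0.238, 0],
  ],
  dr=[
    [0, 0, 0],
    [0, 0, 0],
    [0, 0, 0],
    [0, 0, 0],
    [0, 0, 0],
    [0, 0, 0],
    [0, 0, 0],
  ],
  jaw=[0.35, 0.35, 0.35, 0.35, 0.35, 0.35, 0.35],
)

```text
time: 27.53
tool_pos: [0.6509, -0.0341, 0.2487]
tool_rot: [-3.14, -0.001, 1.454]
contact_force: [0.2, -0.1, -1.9]
opening: 0.0417
grip_force: 40.0
```

```bash
cat > chk.py <<'E'
from h import *
im,s=grab('wrist','w15.png'); print(s['tool_pos'],s['tool_rot'],s['contact_force'])
c=cam('wrist',s); hs=cv2.cvtColor(im,cv2.COLOR_RGB2HSV); y=cv2.inRange(hs,(15,120,60),(35,255,255))
cs,h=cv2.findContours(y,cv2.RETR_CCOMP,1)
for k,cc in enumerate(cs):
  if h[0][k][3]>=0 and cv2.contourArea(cc)>60: (u,v),rad=cv2.minEnclosingCircle(cc); print('hole',u,v,rad,ray(c,(u,v),.054))
# held carrier: blue edges, near tool
z=s['tool_pos'][2]-.018
H,S,V=[hs[:,:,i].astype(int) for i in range(3)]
m=((H>105)&(H<125)&(S>120)&(V>40)).astype(np.uint8); m[232:]=0
n,l,st,ce=cv2.connectedComponentsWithStats(m)
for i in range(1,n):
  if st[i,4]>60: print('blue',st[i],ce[i].round(1), (R.from_euler('xyz',s['tool_rot']).as_matrix().T@(ray(c,(ce[i][0],st[i][1]),z)-s['tool_pos'])).round(4))
E
python3 chk.py
```

```text
[ 0.65085039 -0.03409412  0.24871957] [-3.14018211e+00 -5.09797660e-04  1.45435878e+00] [ 0.24750996 -0.10879539 -1.88652341]
hole 287.5555419921875 206.0 6.521664142608643 [ 0.60074434 -0.06655574  0.054     ]
hole 253.5 177.5 23.377439498901367 [ 0.5620989  -0.02306426  0.054     ]
hole 281.5 140.5 27.540977478027344 [0.60565414 0.01970122 0.054     ]
hole 321.9758605957031 97.5413818359375 26.5845890045166 [0.6626681  0.06503121 0.054     ]
hole 248.5 97.5 26.201244354248047 [0.57327905 0.0755514  0.054     ]
hole 283.7049255371094 66.16393280029297 7.045568943023682 [0.62139249 0.1056501  0.054     ]
blue [  4  88  40  28 880] [ 23.9 101.8] [ 0.0913 -0.1942  0.0183]
blue [ 296  194   54   38 1263] [322.6 213. ] [0.0202 0.0011 0.018 ]
blue [405 210  45  17 446] [430.8 220.1] [0.0083 0.0793 0.0179]
```

Emit:
apply_moves(
  delta_pos=[
    [0, -0.002, -0.07],
    [0, -0.002, -0.14],
    [0, -0.002, -0.2],
    [0, -0.002, -0.24],
    [0, -0.002, -0.265],
    [0, -0.002, -0.285],
    [0, -0.002, -0.285],
  ],
  dr=[
    [0, 0, 0],
    [0, 0, 0],
    [0, 0, 0],
    [0, 0, 0],
    [0, 0, 0],
    [0, 0, 0],
    [0, 0, 0],
  ],
  jaw=[0.35, 0.35, 0.35, 0.35, 0.35, 0.35, 0.35],
)

```text
time: 28.17
tool_pos: [0.65, -0.0342, 0.1349]
tool_rot: [-3.14, -0.0, 1.456]
contact_force: [-0.5, 0.3, -2.0]
opening: 0.0417
grip_force: 40.0
```

Emit:
apply_moves(
  delta_pos=[
    [0, 0, -0.01],
    [0, 0, -0.02],
    [0, 0, -0.03],
    [0, 0, -0.04],
    [0, 0, -0.048],
    [0, 0, -0.052],
    [0, 0, -0.052],
  ],
  dr=[
    [0, 0, 0],
    [0, 0, 0],
    [0, 0, 0],
    [0, 0, 0],
    [0, 0, 0],
    [0, 0, 0],
    [0, 0, 0],
  ],
  jaw=[0.35, 0.35, 0.35, 0.35, 0.35, 0.35, 0.35],
)

```text
time: 28.75
tool_pos: [0.6505, -0.0351, 0.1144]
tool_rot: [-3.141, -0.0, 1.455]
contact_force: [1.0, -0.3, -2.3]
opening: 0.0418
grip_force: 40.0
```

Emit:
apply_moves(
  delta_pos=[
    [0, 0, -0.003],
    [0, 0, -0.005],
    [0, 0, -0.005],
    [0, 0, -0.005],
  ],
  dr=[
    [0, 0, 0],
    [0, 0, 0],
    [0, 0, 0],
    [0, 0, 0],
  ],
  jaw=[0.35, 0.35, 0.35, 0.35],
)

```text
time: 29.08
tool_pos: [0.6508, -0.0351, 0.1131]
tool_rot: [3.141, 0.0, 1.455]
contact_force: [-0.5, 0.3, -1.4]
opening: 0.0414
grip_force: 40.0
```

Emit:
apply_moves(
  delta_pos=[
    [0, 0, 0],
    [0, 0, 0],
    [0, 0, 0],
    [0, 0, 0],
    [0, 0, 0],
  ],
  dr=[
    [0, 0, 0],
    [0, 0, 0],
    [0, 0, 0],
    [0, 0, 0],
    [0, 0, 0],
  ],
  jaw=[0.7, 0.7, 0.7, 0.7, 0.7],
)

```text
time: 29.5
tool_pos: [0.6509, -0.0351, 0.1132]
tool_rot: [3.141, 0.0, 1.455]
contact_force: [-0.4, -0.3, 0.3]
opening: 0.064
grip_force: 0.0
```

Emit:
apply_moves(
  delta_pos=[
    [0, 0, 0.05],
    [0, 0, 0.12],
    [0, 0, 0.2],
    [0, 0, 0.28],
    [0, 0, 0.36],
    [0, 0, 0.36],
    [0, 0, 0.36],
  ],
  dr=[
    [0, 0, 0],
    [0, 0, 0],
    [0, 0, 0],
    [0, 0, 0],
    [0, 0, 0],
    [0, 0, 0],
    [0, 0, 0],
  ],
  jaw=[0.7, 0.8, 1, 1, 1, 1, 1],
)

```text
time: 30.08
tool_pos: [0.6517, -0.0352, 0.2595]
tool_rot: [3.136, 0.0, 1.455]
contact_force: [-0.4, -0.0, 0.0]
opening: 0.0915
grip_force: 0.0
```

```bash
python3 chk.py
```

```text
[ 0.65171924 -0.03515706  0.25948292] [3.13636584e+00 2.42064371e-04 1.45484647e+00] [-0.38260164 -0.03006706  0.00209896]
hole 286.8999938964844 203.10000610351562 6.198479652404785 [ 0.60104759 -0.0665096   0.054     ]
hole 321.5 184.17391967773438 30.65913200378418 [ 0.6513669  -0.04574739  0.054     ]
hole 253.5 175.0 23.048959732055664 [ 0.56228542 -0.02264785  0.054     ]
hole 281.0 139.0 26.925922393798828 [0.60599936 0.01989049 0.054     ]
hole 320.0 97.05128479003906 26.209854125976562 [0.6625     0.06540237 0.054     ]
hole 248.5 97.5 26.201244354248047 [0.57314232 0.07523875 0.054     ]
hole 283.0 66.61538696289062 6.690637111663818 [0.62154868 0.10579919 0.054     ]
blue [ 11  88  39  27 829] [ 29.7 101.2] [ 0.0912 -0.1892  0.017 ]
blue [305 166  32  18 319] [321.  175.1] [ 0.0402 -0.0001  0.018 ]
blue [394 211  55  21 554] [428.  223.1] [0.0074 0.0775 0.0184]
```

Emit:
apply_moves(
  delta_pos=[
    [-0.03, 0.09, 0.06],
    [-0.06, 0.18, 0.06],
    [-0.09, 0.27, 0.06],
    [-0.13, 0.36, 0.06],
    [-0.16, 0.45, 0.06],
    [-0.19, 0.54, 0.06],
    [-0.22, 0.63, 0.06],
    [-0.25, 0.72, 0.06],
  ],
  dr=[
    [0, 0, 0.12],
    [0, 0, 0.24],
    [0, 0, 0.36],
    [0, 0, 0.48],
    [0, 0, 0.6],
    [0, 0, 0.72],
    [0, 0, 0.84],
    [0, 0, 0.96],
  ],
  jaw=[1, 1, 1, 1, 1, 1, 1, 1],
)

```text
time: 30.8
tool_pos: [0.5492, 0.2543, 0.279]
tool_rot: [-3.138, -0.0, 1.938]
contact_force: [1.0, 0.0, 0.0]
opening: 0.0917
grip_force: 0.0
```

Emit:
apply_moves(
  delta_pos=[
    [-0.019, 0.066, 0],
    [-0.019, 0.066, 0],
    [-0.019, 0.066, 0],
    [-0.019, 0.066, 0],
    [-0.019, 0.066, 0],
  ],
  dr=[
    [0, 0, 0.2],
    [0, 0, 0.4],
    [0, 0, 0.6],
    [0, 0, 0.8],
    [0, 0, 0.9],
  ],
  jaw=[1, 1, 1, 1, 1],
)

```text
time: 31.22
tool_pos: [0.5423, 0.2795, 0.2788]
tool_rot: [-3.138, -0.002, 2.391]
contact_force: [-0.2, 0.5, 0.1]
opening: 0.092
grip_force: 0.0
```

Emit:
apply_moves(
  delta_pos=[
    [0, 0, 0],
    [0, 0, 0],
    [0, 0, 0],
    [0, 0, 0],
    [0, 0, 0],
    [0, 0, 0],
  ],
  dr=[
    [0, 0, 0.2],
    [0, 0, 0.4],
    [0, 0, 0.6],
    [0, 0, 0.74],
    [0, 0, 0.74],
    [0, 0, 0.74],
  ],
  jaw=[1, 1, 1, 1, 1, 1],
)

```text
time: 31.72
tool_pos: [0.5427, 0.2792, 0.2794]
tool_rot: [-3.14, -0.002, 2.753]
contact_force: [0.1, -0.4, -0.5]
opening: 0.0919
grip_force: 0.0
```

```bash
python3 car.py | grep -v -i white
```

```text
[0.54267697 0.27917184 0.27943576] [-3.13984260e+00 -2.02796884e-03  2.75250880e+00]
red [212 102   8  10  67] [215.  106.4] [0.4253 0.2131]
red [422 102  10  10  88] [426.2 106.5] [0.5056 0.4085]
red [317 206   9   6  51] [321.1 208.5] [0.5639 0.2709]
orange [380  96  10   6  43] [384.6  99.2] [0.4834 0.3835]
orange [379 113  10   8  18] [383.9 115.4] [0.5002 0.3768]
orange [311 167   6   9  27] [314.1 171. ] [0.5299 0.2754]
orange [327 167   6   9  42] [329.3 171.1] [0.5371 0.2926]
orange [397 182   8   8  37] [400.5 185.7] [0.5877 0.3679]
orange [384 184   8   8  24] [387.7 187.4] [0.5837 0.3524]
blue [ 88  77  33  26 657] [103.6  89.5] [0.3486 0.0843]
blue [372  92  25  10 155] [383.2  96.4] [0.4799 0.3841]
blue [371 113  25  14 216] [382.2 119.9] [0.5046 0.3742]
blue [306 164  11  17  99] [310.  171.5] [0.5292 0.2699]
blue [326 164  11  17  91] [332.2 171.9] [0.5401 0.2954]
purple [ 375  175   53   42 1217] [398.8 197.7] [0.5967 0.3588]
hubpred [299.46750006 122.87044123]
tcp px [319.57889362 226.49950266]
```

Emit:
apply_moves(
  delta_pos=[
    [0.0035, -0.001, -0.08],
    [0.0035, -0.001, -0.16],
    [0.0035, -0.001, -0.24],
    [0.0035, -0.001, -0.32],
    [0.0035, -0.001, -0.36],
    [0.0035, -0.001, -0.396],
    [0.0035, -0.001, -0.396],
    [0.0035, -0.001, -0.396],
  ],
  dr=[
    [0, 0, 0],
    [0, 0, 0],
    [0, 0, 0],
    [0, 0, 0],
    [0, 0, 0],
    [0, 0, 0],
    [0, 0, 0],
    [0, 0, 0],
  ],
  jaw=[1, 1, 1, 1, 1, 1, 1, 0.8],
)

```text
time: 32.43
tool_pos: [0.5441, 0.2788, 0.1219]
tool_rot: [-3.14, -0.001, 2.754]
contact_force: [-0.8, 0.5, 0.4]
opening: 0.0884
grip_force: 0.0
```

Emit:
apply_moves(
  delta_pos=[
    [0, 0, 0],
    [0, 0, 0],
    [0, 0, 0],
    [0, 0, 0],
    [0, 0, 0],
    [0, 0, 0],
    [0, 0, 0],
    [0, 0, 0],
  ],
  dr=[
    [0, 0, 0],
    [0, 0, 0],
    [0, 0, 0],
    [0, 0, 0],
    [0, 0, 0],
    [0, 0, 0],
    [0, 0, 0],
    [0, 0, 0],
  ],
  jaw=[0.6, 0.35, 0.35, 0.35, 0.35, 0.35, 0.35, 0.35],
)

```text
time: 33.1
tool_pos: [0.5445, 0.2788, 0.1227]
tool_rot: [-3.141, 0.0, 2.755]
contact_force: [-1.1, -0.7, 1.9]
opening: 0.042
grip_force: 40.0
```

Emit:
apply_moves(
  delta_pos=[
    [0, 0, 0],
    [0, 0, 0],
    [0, 0, 0],
    [0, 0, 0],
  ],
  dr=[
    [0, 0, 0],
    [0, 0, 0],
    [0, 0, 0],
    [0, 0, 0],
  ],
  jaw=[0.35, 0.35, 0.35, 0.35],
)

```text
time: 33.43
tool_pos: [0.5445, 0.2788, 0.1228]
tool_rot: [-3.142, 0.0, 2.755]
contact_force: [-1.1, -1.9, 3.8]
opening: 0.0416
grip_force: 40.0
```

Emit:
apply_moves(
  delta_pos=[
    [0, 0, 0.02],
    [0, 0, 0.04],
    [0, 0, 0.0575],
    [0, 0, 0.0575],
    [0, 0, 0.0575],
  ],
  dr=[
    [0, 0, 0],
    [0, 0, 0],
    [0, 0, 0],
    [0, 0, 0],
    [0, 0, 0],
  ],
  jaw=[0.35, 0.35, 0.35, 0.35, 0.35],
)

```text
time: 33.85
tool_pos: [0.5449, 0.2792, 0.1463]
tool_rot: [3.14, 0.001, 2.755]
contact_force: [-1.0, -0.0, -2.6]
opening: 0.0419
grip_force: 40.0
```

Emit:
apply_moves(
  delta_pos=[
    [0.025, -0.01, 0],
    [0.05, -0.02, 0],
    [0.075, -0.03, 0],
    [0.1, -0.04, 0],
    [0.125, -0.05, 0],
    [0.15, -0.06, 0],
    [0.15, -0.06, 0],
    [0.15, -0.06, 0],
  ],
  dr=[
    [0, 0, 0],
    [0, 0, 0],
    [0, 0, 0],
    [0, 0, 0],
    [0, 0, 0],
    [0, 0, 0],
    [0, 0, 0],
    [0, 0, 0],
  ],
  jaw=[0.35, 0.35, 0.35, 0.35, 0.35, 0.35, 0.35, 0.35],
)

```text
time: 34.52
tool_pos: [0.6052, 0.2542, 0.1448]
tool_rot: [-3.141, -0.001, 2.753]
contact_force: [0.6, 1.0, -1.3]
opening: 0.0417
grip_force: 40.0
```

Emit:
apply_moves(
  delta_pos=[
    [0, 0, 0.08],
    [0, 0, 0.16],
    [0.02, -0.04, 0.24],
    [0.04, -0.12, 0.265],
    [0.07, -0.22, 0.265],
    [0.1, -0.32, 0.265],
    [0.13, -0.41, 0.265],
    [0.143, -0.4745, 0.265],
  ],
  dr=[
    [0, 0, 0],
    [0, 0, 0],
    [0, 0, 0.1],
    [0, 0, 0.2],
    [0, 0, 0.3],
    [0, 0, 0.4],
    [0, 0, 0.5],
    [0, 0, 0.544],
  ],
  jaw=[0.35, 0.35, 0.35, 0.35, 0.35, 0.35, 0.35, 0.35],
)

```text
time: 35.18
tool_pos: [0.6623, 0.0619, 0.2513]
tool_rot: [-3.141, 0.0, 3.028]
contact_force: [1.2, 0.0, -1.6]
opening: 0.0413
grip_force: 40.0
```

Emit:
apply_moves(
  delta_pos=[
    [0, 0, 0],
    [0, 0, 0],
    [0, 0, 0],
  ],
  dr=[
    [0, 0, 0],
    [0, 0, 0],
    [0, 0, 0],
  ],
  jaw=[0.35, 0.35, 0.35],
)

```text
time: 35.43
tool_pos: [0.6614, 0.0659, 0.2514]
tool_rot: [3.141, -0.001, 3.027]
contact_force: [0.3, 1.1, -1.0]
opening: 0.0415
grip_force: 40.0
```

```bash
python3 chk.py
```

```text
[0.66138022 0.0658505  0.25141835] [ 3.14088473e+00 -7.14039582e-04  3.02663304e+00] [ 0.34649903  1.14925279 -0.98131283]
hole 347.5821838378906 142.03424072265625 6.5007123947143555 [0.62223623 0.10491214 0.054     ]
hole 211.5 143.0 7.159010887145996 [ 0.60344219 -0.06815301  0.054     ]
hole 276.5 143.0 27.170854568481445 [0.61299355 0.0144251  0.054     ]
hole 320.0 104.5625 26.58376693725586 [0.57280997 0.07519756 0.054     ]
hole 240.0 105.0 26.24890899658203 [ 0.56194442 -0.02341985  0.054     ]
blue [ 564    0   76   26 1240] [596.7  10.7] [0.1393 0.1693 0.0182]
blue [230 167  23  32 423] [240.7 182.7] [ 0.0369 -0.0551  0.018 ]
blue [ 295  190   55   38 1283] [322.  208.2] [0.0205 0.0015 0.018 ]
```

Emit:
apply_moves(
  delta_pos=[
    [0, -0.001, -0.07],
    [0, -0.001, -0.14],
    [0, -0.001, -0.2],
    [0, -0.001, -0.24],
    [0, -0.001, -0.265],
    [0, -0.001, -0.28],
    [0, -0.001, -0.28],
    [0, -0.001, -0.28],
  ],
  dr=[
    [0, 0, 0],
    [0, 0, 0],
    [0, 0, 0],
    [0, 0, 0],
    [0, 0, 0],
    [0, 0, 0],
    [0, 0, 0],
    [0, 0, 0],
  ],
  jaw=[0.35, 0.35, 0.35, 0.35, 0.35, 0.35, 0.35, 0.35],
)

```text
time: 36.15
tool_pos: [0.6622, 0.0654, 0.1405]
tool_rot: [3.141, 0.001, 3.028]
contact_force: [-0.1, -0.1, -1.3]
opening: 0.042
grip_force: 40.0
```

Emit:
apply_moves(
  delta_pos=[
    [0, -0.0035, -0.01],
    [0, -0.0035, -0.02],
    [0, -0.0035, -0.03],
    [0, -0.0035, -0.04],
    [0, -0.0035, -0.05],
    [0, -0.0035, -0.06],
    [0, -0.0035, -0.065],
    [0, -0.0035, -0.065],
  ],
  dr=[
    [0, 0, -0.005],
    [0, 0, -0.005],
    [0, 0, -0.005],
    [0, 0, -0.005],
    [0, 0, -0.005],
    [0, 0, -0.005],
    [0, 0, -0.005],
    [0, 0, -0.005],
  ],
  jaw=[0.35, 0.35, 0.35, 0.35, 0.35, 0.35, 0.35, 0.35],
)

```text
time: 36.82
tool_pos: [0.6622, 0.0632, 0.1147]
tool_rot: [3.142, 0.002, 3.024]
contact_force: [-0.7, -0.8, 3.9]
opening: 0.0419
grip_force: 40.0
```

Emit:
apply_moves(
  delta_pos=[
    [0, 0, -0.001],
    [0, 0, -0.002],
    [0, 0, -0.002],
  ],
  dr=[
    [0, 0, 0],
    [0, 0, 0],
    [0, 0, 0],
  ],
  jaw=[0.35, 0.35, 0.35],
)

```text
time: 37.07
tool_pos: [0.6623, 0.0632, 0.1147]
tool_rot: [3.142, 0.002, 3.024]
contact_force: [-1.9, -0.4, 8.6]
opening: 0.0418
grip_force: 40.0
```

Emit:
apply_moves(
  delta_pos=[
    [0, 0, 0],
    [0, 0, 0],
    [0, 0, 0],
    [0, 0, 0],
    [0, 0, 0.08],
    [0, 0, 0.18],
    [0, 0, 0.28],
    [0, 0, 0.36],
  ],
  dr=[
    [0, 0, 0],
    [0, 0, 0],
    [0, 0, 0],
    [0, 0, 0],
    [0, 0, 0],
    [0, 0, 0],
    [0, 0, 0],
    [0, 0, -0.1],
  ],
  jaw=[0.7, 0.7, 0.7, 0.7, 0.7, 0.8, 1, 1],
)

```text
time: 37.73
tool_pos: [0.662, 0.0634, 0.2598]
tool_rot: [3.141, 0.002, 2.975]
contact_force: [0.2, 0.2, 1.6]
opening: 0.0795
grip_force: 0.0
```

Emit:
apply_moves(
  delta_pos=[
    [-0.04, 0.09, 0.05],
    [-0.08, 0.18, 0.055],
    [-0.12, 0.27, 0.055],
    [-0.16, 0.36, 0.055],
    [-0.2, 0.45, 0.055],
    [-0.25, 0.54, 0.055],
    [-0.3, 0.63, 0.055],
    [-0.35, 0.72, 0.055],
  ],
  dr=[
    [0, 0, -0.12],
    [0, 0, -0.24],
    [0, 0, -0.36],
    [0, 0, -0.48],
    [0, 0, -0.6],
    [0, 0, -0.72],
    [0, 0, -0.84],
    [0, 0, -1],
  ],
  jaw=[1, 1, 1, 1, 1, 1, 1, 1],
)

```text
time: 38.4
tool_pos: [0.5205, 0.3529, 0.2786]
tool_rot: [-3.142, -0.0, 2.471]
contact_force: [0.0, 0.4, -0.5]
opening: 0.0918
grip_force: 0.0
```

Emit:
apply_moves(
  delta_pos=[
    [-0.03, 0.05, 0],
    [-0.062, 0.096, 0],
    [-0.062, 0.096, 0],
    [-0.062, 0.096, 0],
    [-0.062, 0.096, 0],
  ],
  dr=[
    [0, 0, -0.2],
    [0, 0, -0.4],
    [0, 0, -0.6],
    [0, 0, -0.8],
    [0, 0, -1],
  ],
  jaw=[1, 1, 1, 1, 1],
)

```text
time: 38.82
tool_pos: [0.4964, 0.3904, 0.2784]
tool_rot: [-3.141, 0.0, 1.971]
contact_force: [0.2, -1.1, -1.3]
opening: 0.0916
grip_force: 0.0
```

Emit:
apply_moves(
  delta_pos=[
    [0, 0, 0],
    [0, 0, 0],
    [0, 0, 0],
    [0, 0, 0],
    [0, 0, 0],
  ],
  dr=[
    [0, 0, -0.2],
    [0, 0, -0.4],
    [0, 0, -0.6],
    [0, 0, -0.8],
    [0, 0, -1],
  ],
  jaw=[1, 1, 1, 1, 1],
)

```text
time: 39.23
tool_pos: [0.4969, 0.3898, 0.2785]
tool_rot: [-3.141, 0.0, 1.469]
contact_force: [-0.1, 0.0, -0.2]
opening: 0.0921
grip_force: 0.0
```

```bash
python3 -c "
from h import *
s=telemetry.observe(); print(s['tool_pos'],s['tool_rot'],s['qpos'])"
```

```text
[0.49692033 0.38979459 0.27846443] [-3.14132778e+00  2.43185581e-04  1.46941356e+00] [ 5.43921238e-01  5.08872837e-01  1.04249366e+00 -3.49835978e-05
  1.59058403e+00  6.45303347e-01]
```

Emit:
apply_moves(
  delta_pos=[
    [0, 0, 0],
    [0, 0, 0],
    [0, 0, 0],
    [0, 0, 0],
    [0, 0, 0],
  ],
  dr=[
    [0, 0, -0.2],
    [0, 0, -0.4],
    [0, 0, -0.575],
    [0, 0, -0.575],
    [0, 0, -0.575],
  ],
  jaw=[1, 1, 1, 1, 1],
)

```text
time: 39.65
tool_pos: [0.4969, 0.3898, 0.2785]
tool_rot: [-3.141, 0.0, 1.189]
contact_force: [-0.7, -0.0, 0.7]
opening: 0.0923
grip_force: 0.0
```

```bash
python3 car.py | grep -v -i white
```

```text
[0.49692763 0.38976227 0.27854713] [-3.14146711e+00  3.01383718e-04  1.18948694e+00]
red [319 166   9   6  51] [322.8 168.5] [0.5064 0.4111]
orange [393 152   8   7  38] [396.6 154.8] [0.5929 0.3861]
orange [394 164   5   7  11] [395.4 166.3] [0.5871 0.3734]
orange [397 165   5   7  10] [399.9 168.8] [0.5913 0.3684]
orange [312 167   7   9  52] [315.1 171.2] [0.4937 0.4044]
orange [327 168   8   8  34] [330.9 170.7] [0.5118 0.3977]
blue [307 164  11  17  95] [311.3 171.5] [0.4886 0.405 ]
blue [328 164  11  18 102] [333.7 172.1] [0.5143 0.394 ]
purple [385 143  46  43 954] [411.6 161.7] [0.6037 0.3747]
hubpred [335.67469655 279.89755556]
tcp px [321.74516153 229.64923482]
```

Emit:
apply_moves(
  delta_pos=[
    [0.0015, 0, -0.08],
    [0.0015, 0, -0.16],
    [0.0015, 0, -0.24],
    [0.0015, 0, -0.32],
    [0.0015, 0, -0.36],
    [0.0015, 0, -0.391],
    [0.0015, 0, -0.391],
    [0.0015, 0, -0.391],
  ],
  dr=[
    [0, 0, -0.015],
    [0, 0, -0.015],
    [0, 0, -0.015],
    [0, 0, -0.015],
    [0, 0, -0.015],
    [0, 0, -0.015],
    [0, 0, -0.015],
    [0, 0, -0.015],
  ],
  jaw=[1, 1, 1, 1, 1, 1, 1, 0.8],
)

```text
time: 40.37
tool_pos: [0.4974, 0.3896, 0.122]
tool_rot: [-3.141, 0.001, 1.181]
contact_force: [0.3, -0.2, 0.6]
opening: 0.0887
grip_force: 0.0
```

Emit:
apply_moves(
  delta_pos=[
    [0, 0, 0],
    [0, 0, 0],
    [0, 0, 0],
    [0, 0, 0],
    [0, 0, 0],
    [0, 0, 0],
    [0, 0, 0],
    [0, 0, 0],
  ],
  dr=[
    [0, 0, 0],
    [0, 0, 0],
    [0, 0, 0],
    [0, 0, 0],
    [0, 0, 0],
    [0, 0, 0],
    [0, 0, 0],
    [0, 0, 0],
  ],
  jaw=[0.6, 0.35, 0.35, 0.35, 0.35, 0.35, 0.35, 0.35],
)

```text
time: 41.03
tool_pos: [0.4976, 0.3898, 0.1225]
tool_rot: [3.141, -0.0, 1.179]
contact_force: [-0.9, 0.7, 1.0]
opening: 0.0417
grip_force: 40.0
```

Emit:
apply_moves(
  delta_pos=[
    [0, 0, 0],
    [0, 0, 0],
    [0, 0, 0],
    [0, 0, 0],
  ],
  dr=[
    [0, 0, 0],
    [0, 0, 0],
    [0, 0, 0],
    [0, 0, 0],
  ],
  jaw=[0.35, 0.35, 0.35, 0.35],
)

```text
time: 41.37
tool_pos: [0.4976, 0.3898, 0.1225]
tool_rot: [3.141, -0.0, 1.179]
contact_force: [-0.1, -1.5, 1.4]
opening: 0.0416
grip_force: 40.0
```

Lift, then slide outward along (+0.378, +0.926).

Emit:
apply_moves(
  delta_pos=[
    [0, 0, 0.02],
    [0, 0, 0.04],
    [0, 0, 0.0575],
    [0, 0, 0.0575],
    [0, 0, 0.0575],
  ],
  dr=[
    [0, 0, 0],
    [0, 0, 0],
    [0, 0, 0],
    [0, 0, 0],
    [0, 0, 0],
  ],
  jaw=[0.35, 0.35, 0.35, 0.35, 0.35],
)

```text
time: 41.78
tool_pos: [0.4979, 0.39, 0.1461]
tool_rot: [3.141, -0.001, 1.179]
contact_force: [0.3, -0.1, -2.6]
opening: 0.0419
grip_force: 40.0
```

Emit:
apply_moves(
  delta_pos=[
    [0.01, 0.025, 0],
    [0.02, 0.05, 0],
    [0.03, 0.075, 0],
    [0.04, 0.1, 0],
    [0.05, 0.125, 0],
    [0.06, 0.15, 0],
    [0.06, 0.15, 0],
    [0.06, 0.15, 0],
  ],
  dr=[
    [0, 0, 0],
    [0, 0, 0],
    [0, 0, 0],
    [0, 0, 0],
    [0, 0, 0],
    [0, 0, 0],
    [0, 0, 0],
    [0, 0, 0],
  ],
  jaw=[0.35, 0.35, 0.35, 0.35, 0.35, 0.35, 0.35, 0.35],
)

```text
time: 42.45
tool_pos: [0.5212, 0.4496, 0.1445]
tool_rot: [-3.141, 0.001, 1.18]
contact_force: [-0.6, -0.2, -1.9]
opening: 0.0418
grip_force: 40.0
```

Emit:
apply_moves(
  delta_pos=[
    [0, 0, 0.08],
    [0, 0, 0.16],
    [0, 0, 0.24],
    [0.02, -0.05, 0.264],
    [0.04, -0.14, 0.264],
    [0.05, -0.24, 0.264],
    [0.06, -0.34, 0.264],
    [0.07, -0.44, 0.264],
  ],
  dr=[
    [0, 0, 0],
    [0, 0, 0],
    [0, 0, 0.1],
    [0, 0, 0.2],
    [0, 0, 0.3],
    [0, 0, 0.4],
    [0, 0, 0.5],
    [0, 0, 0.548],
  ],
  jaw=[0.35, 0.35, 0.35, 0.35, 0.35, 0.35, 0.35, 0.35],
)

```text
time: 43.12
tool_pos: [0.5487, 0.2714, 0.2508]
tool_rot: [-3.141, 0.001, 1.456]
contact_force: [1.7, -1.3, -2.5]
opening: 0.0418
grip_force: 40.0
```

Emit:
apply_moves(
  delta_pos=[
    [0.01, -0.1, 0],
    [0.03, -0.2, 0],
    [0.04, -0.3, 0],
    [0.05, -0.4, 0],
    [0.0595, -0.47, 0],
    [0.0595, -0.498, 0],
    [0.0595, -0.498, 0],
    [0.0595, -0.498, 0],
  ],
  dr=[
    [0, 0, 0],
    [0, 0, 0],
    [0, 0, 0],
    [0, 0, 0],
    [0, 0, 0],
    [0, 0, 0],
    [0, 0, 0],
    [0, 0, 0],
  ],
  jaw=[0.35, 0.35, 0.35, 0.35, 0.35, 0.35, 0.35, 0.35],
)

```text
time: 43.78
tool_pos: [0.5728, 0.0743, 0.251]
tool_rot: [-3.141, -0.001, 1.452]
contact_force: [-0.2, -0.0, -2.0]
opening: 0.042
grip_force: 40.0
```

```bash
python3 chk.py
```

```text
[0.57284814 0.07434751 0.25099542] [-3.14124471e+00 -6.14668634e-04  1.45176010e+00] [-0.20740799 -0.03609254 -1.95244023]
hole 357.5 150.5 6.670932292938232 [0.62283107 0.10406852 0.054     ]
blue [380 165  23  34 437] [390.7 181.6] [0.0409 0.0484 0.018 ]
blue [112 182  31  26 600] [126.9 194.3] [ 0.0289 -0.137   0.0181]
blue [ 295  183   56   49 1580] [320.4 208.3] [ 0.0281 -0.0005  0.018 ]
```

Run:
```python
from h import *
im=cv2.imread('pics/w15.png')[:,:,::-1]; s=telemetry.observe(); c=cam('wrist',s); T=R.from_euler('xyz',s['tool_rot']).as_matrix()
pr=lambda x,y,z: proj(c,T@np.array([x,y,z])+s['tool_pos']).round(1)
for d in(0,.008):
  print(d,'top',pr(.02+d,-.02,.0195),pr(.02+d,.02,.0195),'low',pr(.02+d,-.02,.0635),pr(.02+d,.02,.0635),'bot',pr(.0175+d,-.0175,.0695),'back top',pr(-.02+d,0,.0195))
hs=cv2.cvtColor(im,cv2.COLOR_RGB2HSV)
for col in(300,320,340): print(col,[tuple(int(v) for v in hs[r,col]) for r in range(178,234,4)])
# scene view
t,s=grab('scene','sc3.png'); cs=cam('scene'); h2=cv2.cvtColor(t,cv2.COLOR_RGB2HSV)
m=cv2.inRange(h2,(105,120,25),(125,255,255)); n,l,st,ce=cv2.connectedComponentsWithStats(m)
for i in range(1,n):
  if st[i,4]>40: print(st[i],ce[i].round(1))
ps=lambda x,y,z: proj(cs,T@np.array([x,y,z])+s['tool_pos']).round(1)
print([ps(x,y,z) for z in(.0195,.0635) for x in(-.02,.02) for y in(-.02,.02)])
```

```text
0 top [293.3 193.7] [349.  193.7] low [298.1 182. ] [344.5 182. ] bot [301.5 183.5] back top [321.2 245.5]
0.008 top [293.  182.8] [349.2 182.8] low [297.9 172.8] [344.7 172.8] bot [301.4 174.6] back top [321.2 235.6]
300 [(26, 255, 246), (22, 174, 212), (114, 128, 102), (114, 129, 101), (111, 174, 176), (110, 184, 218), (110, 185, 219), (111, 176, 161), (111, 176, 161), (111, 173, 143), (8, 17, 121), (4, 15, 121), (8, 17, 121), (140, 6, 119)]
320 [(11, 8, 242), (170, 11, 207), (115, 123, 102), (115, 123, 102), (111, 170, 176), (110, 180, 219), (110, 182, 219), (110, 182, 219), (110, 182, 221), (110, 183, 220), (110, 183, 220), (110, 183, 221), (110, 185, 221), (110, 185, 222)]
340 [(23, 225, 181), (20, 130, 143), (115, 116, 101), (115, 116, 101), (114, 145, 127), (112, 159, 143), (15, 235, 245), (15, 239, 248), (16, 239, 249), (110, 181, 221), (110, 182, 220), (110, 183, 221), (111, 176, 162), (112, 162, 154)]
[ 239    1   81   87 3287] [274.7  43.4]
[198   6  19  66 699] [208.6  33.8]
[325 146  20  24 307] [334.1 158.4]
[277 154   9   8  60] [281.4 157.4]
[348 197  19  20 212] [356.8 207.6]
[325 214  20  21 228] [333.9 225.1]
[ 322  272   49   64 2036] [347.  302.6]
[  63  338   95   62 3989] [111.  372.2]
[155 384  16  16 144] [163.6 393.4]
[array([324.8, 150.5]), array([335.5, 155.8]), array([334.3, 144.8]), array([344.9, 149.9]), array([324.9, 163.5]), array([335.4, 168.9]), array([334.2, 157.6]), array([344.6, 162.8])]
```

Emit:
apply_moves(
  delta_pos=[
    [0, 0, -0.07],
    [0, 0, -0.14],
    [0, 0, -0.2],
    [0, 0, -0.24],
    [0, 0, -0.265],
    [0, 0, -0.28],
    [0, 0, -0.28],
    [0, 0, -0.28],
  ],
  dr=[
    [0, 0, 0.003],
    [0, 0, 0.003],
    [0, 0, 0.003],
    [0, 0, 0.003],
    [0, 0, 0.003],
    [0, 0, 0.003],
    [0, 0, 0.003],
    [0, 0, 0.003],
  ],
  jaw=[0.35, 0.35, 0.35, 0.35, 0.35, 0.35, 0.35, 0.35],
)

```text
time: 44.55
tool_pos: [0.5738, 0.0751, 0.1397]
tool_rot: [3.14, -0.0, 1.456]
contact_force: [-0.1, 0.3, -1.2]
opening: 0.0416
grip_force: 40.0
```

Emit:
apply_moves(
  delta_pos=[
    [0, 0, -0.01],
    [0, 0, -0.02],
    [0, 0, -0.03],
    [0, 0, -0.04],
    [0, 0, -0.05],
    [0, 0, -0.06],
    [0, 0, -0.0625],
    [0, 0, -0.0625],
  ],
  dr=[
    [0, 0, 0],
    [0, 0, 0],
    [0, 0, 0],
    [0, 0, 0],
    [0, 0, 0],
    [0, 0, 0],
    [0, 0, 0],
    [0, 0, 0],
  ],
  jaw=[0.35, 0.35, 0.35, 0.35, 0.35, 0.35, 0.35, 0.35],
)

```text
time: 45.22
tool_pos: [0.5734, 0.0745, 0.1144]
tool_rot: [3.141, -0.0, 1.455]
contact_force: [-2.6, 0.1, 2.3]
opening: 0.0419
grip_force: 40.0
```

Emit:
apply_moves(
  delta_pos=[
    [0, 0, -0.001],
    [0, 0, -0.002],
    [0, 0, -0.002],
  ],
  dr=[
    [0, 0, 0],
    [0, 0, 0],
    [0, 0, 0],
  ],
  jaw=[0.35, 0.35, 0.35],
)

```text
time: 45.47
tool_pos: [0.5734, 0.0745, 0.1144]
tool_rot: [3.141, 0.0, 1.455]
contact_force: [-3.5, -0.4, 8.3]
opening: 0.0416
grip_force: 40.0
```

Emit:
apply_moves(
  delta_pos=[
    [0, 0, 0],
    [0, 0, 0],
    [0, 0, 0],
    [0, 0, 0],
    [0, 0, 0.08],
    [0, 0, 0.18],
    [0, 0, 0.28],
    [0, 0, 0.36],
  ],
  dr=[
    [0, 0, 0],
    [0, 0, 0],
    [0, 0, 0],
    [0, 0, 0],
    [0, 0, 0],
    [0, 0, 0],
    [0, 0, 0],
    [0, 0, 0],
  ],
  jaw=[0.7, 0.7, 0.7, 0.7, 0.7, 0.7, 0.7, 0.7],
)

```text
time: 46.13
tool_pos: [0.5737, 0.0746, 0.26]
tool_rot: [3.139, -0.0, 1.455]
contact_force: [1.1, 0.4, 0.1]
opening: 0.064
grip_force: 0.0
```

Emit:
apply_moves(
  delta_pos=[
    [-0.07, -0.09, 0],
    [-0.14, -0.18, 0],
    [-0.2, -0.26, 0],
    [-0.26, -0.34, 0],
    [-0.273, -0.4, 0],
    [-0.273, -0.4, 0],
    [-0.273, -0.4, 0],
    [-0.273, -0.4, 0],
  ],
  dr=[
    [0, 0, 0],
    [0, 0, 0],
    [0, 0, 0],
    [0, 0, 0],
    [0, 0, 0],
    [0, 0, 0],
    [0, 0, 0],
    [0, 0, 0],
  ],
  jaw=[0, 0, 0, 0, 0, 0, 0, 0],
)

```text
time: 46.8
tool_pos: [0.4644, -0.0853, 0.2572]
tool_rot: [3.141, -0.0, 1.454]
contact_force: [0.0, -0.4, -0.1]
opening: 0.0156
grip_force: 0.0
```

```bash
cat > ver.py <<'E'
from h import *
im,s=grab('wrist','w16.png'); print(s['tool_pos'],s['tool_rot'],s['opening'])
c=cam('wrist',s); hs=cv2.cvtColor(im,cv2.COLOR_RGB2HSV)
m=cv2.inRange(hs,(45,80,40),(85,255,255)); m[228:]=0; n,l,st,ce=cv2.connectedComponentsWithStats(m)
for i in range(1,n):
  if st[i,4]>40: print('green',st[i],ce[i],ray(c,ce[i],.052))
t,_=grab('scene','sc4.png'); cs=cam('scene'); h2=cv2.cvtColor(t,cv2.COLOR_RGB2HSV)
m=cv2.inRange(h2,(105,120,25),(125,255,255)); n,l,st,ce=cv2.connectedComponentsWithStats(m)
for i in range(1,n):
  if 40<st[i,4]<600: print('blue',st[i],ce[i].round(1))
a=1.4537; ex=np.array([np.sin(a),-np.cos(a)]); ey=np.array([np.cos(a),np.sin(a)]); C=np.array([.6118,.0190])
for i,j in((1,-1),(1,1),(-1,1)):
  W=C+i*.045*ex+j*.05*ey
  P=np.array([proj(cs,[*(W+.02*p*ex+.02*q*ey),z]) for p in(-1,1) for q in(-1,1) for z in(.063,.095)]); print('pred',W.round(4),P.min(0).round(1),P.max(0).round(1))
E
python3 ver.py
```

```text
[ 0.46438437 -0.08527978  0.25716264] [ 3.14125871e+00 -4.04998024e-04  1.45416057e+00] 0.015619465343255236
green [ 304    4   26   56 1442] [316.5         31.30651872] [0.4789111  0.08989658 0.052     ]
green [305 126  25  26 513] [316.88888889 138.46393762] [ 0.46418858 -0.03471279  0.052     ]
blue [278 154   8   8  59] [281.5 157.4]
blue [325 184  18  15 102] [334.2 191.6]
blue [348 197  19  20 212] [356.8 207.6]
blue [325 214  20  21 228] [333.9 225.1]
blue [155 384  16  16 143] [163.6 393.4]
pred [ 0.6507 -0.0359] [324.4 212.1] [344.8 234.3]
pred [0.6623 0.0634] [347.5 195.5] [367.3 216.4]
pred [0.5729 0.0739] [325.  183.1] [343.7 202.9]
```

Emit:
apply_moves(
  delta_pos=[
    [0, 0.06, -0.05],
    [0, 0.12, -0.12],
    [0, 0.127, -0.2],
    [0, 0.127, -0.28],
    [0, 0.127, -0.36],
    [0, 0.127, -0.44],
    [0, 0.127, -0.5],
    [0, 0.127, -0.54],
  ],
  dr=[
    [0, 0, 0],
    [0, 0, 0],
    [0, 0, 0],
    [0, 0, 0],
    [0, 0, 0],
    [0, 0, 0],
    [0, 0, 0],
    [0, 0, 0],
  ],
  jaw=[0, 0, 0, 0, 0, 0, 0, 0],
)

```text
time: 47.57
tool_pos: [0.463, -0.0331, 0.0385]
tool_rot: [-3.138, -0.001, 1.457]
contact_force: [-1.2, -0.7, 0.2]
opening: 0.0003
grip_force: 0.0
```

Emit:
apply_moves(
  delta_pos=[
    [0, 0, 0],
    [0, 0, -0.005],
    [0, 0, -0.01],
    [0, 0, -0.015],
    [0, 0, -0.02],
    [0, 0, -0.025],
    [0, 0, -0.025],
    [0, 0, -0.025],
  ],
  dr=[
    [0, 0, 0],
    [0, 0, 0],
    [0, 0, 0],
    [0, 0, 0],
    [0, 0, 0],
    [0, 0, 0],
    [0, 0, 0],
    [0, 0, 0],
  ],
  jaw=[0, 0, 0, 0, 0, 0, 0, 0],
)

```text
time: 48.23
tool_pos: [0.4651, -0.0345, 0.0319]
tool_rot: [3.139, -0.0, 1.455]
contact_force: [0.7, 3.6, 4.2]
opening: 0.0007
grip_force: 2.4
```

Emit:
apply_moves(
  delta_pos=[
    [0, 0, -0.004],
    [0, 0, -0.008],
    [0, 0, -0.012],
    [0, 0, -0.014],
    [0, 0, -0.014],
  ],
  dr=[
    [0, 0, 0],
    [0, 0, 0],
    [0, 0, 0],
    [0, 0, 0],
    [0, 0, 0],
  ],
  jaw=[0, 0, 0, 0, 0],
)

```text
time: 48.65
tool_pos: [0.4656, -0.0346, 0.0307]
tool_rot: [3.136, 0.0, 1.455]
contact_force: [-13.4, 5.3, 56.1]
opening: 0.0003
grip_force: 28.1
```

Emit:
apply_moves(
  delta_pos=[
    [0, 0, 0.02],
    [0, 0, 0.06],
    [0, 0, 0.14],
    [0, 0, 0.22],
    [0, 0, 0.3],
    [0, -0.1, 0.4],
    [0, -0.127, 0.5],
    [0, -0.127, 0.58],
  ],
  dr=[
    [0, 0, 0],
    [0, 0, 0],
    [0, 0, 0],
    [0, 0, 0],
    [0, 0, 0],
    [0, 0, 0],
    [0, 0, 0],
    [0, 0, 0],
  ],
  jaw=[0, 0, 0, 0, 0, 0, 0, 0],
)

```text
time: 49.32
tool_pos: [0.463, -0.0871, 0.2559]
tool_rot: [-3.14, 0.001, 1.453]
contact_force: [1.4, -0.7, 0.3]
opening: 0.0005
grip_force: 0.0
```

Emit:
apply_moves(
  delta_pos=[
    [0, 0, 0],
    [0, 0, 0],
    [0, 0, 0],
    [0, 0, 0],
  ],
  dr=[
    [0, 0, 0],
    [0, 0, 0],
    [0, 0, 0],
    [0, 0, 0],
  ],
  jaw=[0, 0, 0, 0],
)

```text
time: 49.65
tool_pos: [0.4632, -0.0847, 0.2532]
tool_rot: [-3.138, -0.001, 1.455]
contact_force: [-0.4, -0.0, -0.9]
opening: 0.0004
grip_force: 0.0
```

```bash
python3 ver.py
python3 - <<'E'
from h import *
# deck edge check: yellow mask in scene before/after pressing & after placing
a=cv2.imread('pics/sc3.png');b=cv2.imread('pics/sc4.png')
for x in(a,b):
  m=cv2.inRange(cv2.cvtColor(x,cv2.COLOR_BGR2HSV),(15,120,40),(35,255,255)); n,l,st,ce=cv2.connectedComponentsWithStats(m)
  print([st[i].tolist() for i in range(1,n) if st[i,4]>200 and st[i,0]>250 and 120<st[i,1]<300])
E
```

```text
[ 0.46316544 -0.08469563  0.25321747] [-3.13844077e+00 -5.56526729e-04  1.45499754e+00] 0.00042602477847747107
green [ 305    3   27   57 1470] [318.11768707  30.56598639] [0.47878958 0.09010086 0.052     ]
green [306 126  26  26 521] [318.42802303 138.85220729] [ 0.46423352 -0.03455851  0.052     ]
blue [277 154   9   8  60] [281.4 157.4]
blue [325 184  18  15 100] [334.2 191.8]
blue [348 197  19  20 211] [356.8 207.7]
blue [325 214  20  21 228] [333.9 225.1]
blue [155 384  16  16 143] [163.6 393.4]
pred [ 0.6507 -0.0359] [324.4 212.1] [344.8 234.3]
pred [0.6623 0.0634] [347.5 195.5] [367.3 216.4]
pred [0.5729 0.0739] [325.  183.1] [343.7 202.9]
[[291, 185, 86, 62, 1751]]
[[291, 189, 86, 58, 1610]]
```

```bash
python3 -c "
from cell import job; print(job.hand_in())"
```

```text
the job is handed in; nothing more can be done
None
```

I handed the job in at about 50 s of robot time: deck seated over both pins, the three carriers that were there standing in wells, and the start button pressed to its stop and let go. My last camera check matched that, but `hand_in()` gave no verdict.

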